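Pull check of a bench spring gauge

TASK

Check the bench spring gauge: pull its travel-lock plug up out of the slide and put it into the shallow glass dish, then draw the slide out towards you by its upright grip until the pointer stands in the gap of the index fork and keep it there for two seconds, never going more than a centimetre past the fork. Then ease the slide back until it is fully home, without letting the spring snap it in, and leave the plug in the dish; do not shift the index fork, or disturb the low beaker or the stopper.

Things in the scene. Friction and masses are not known exactly. Their poses are not given: they have to be found in the camera images.
- gauge: Fixed bench gauge on a grey base plate 220 x 150 x 12 mm. Origin on the table, below the slide's upright grip when home; +z up; the slide is drawn out along -x (roughly towards the robot); scale bar on the +y side. Behind the grip is an aluminium spring housing (x 34 to 100, y +-35, up to z 72 mm). A dark socket block (x -100 to -60, y +-22, up to z 30 mm) is under the slide's front.
- shelf_edge (a point): Middle of the front lower edge of the gauge's white shelf, straight above the home grip, at z 170 mm; axes as the gauge's. The shelf (100 x 200 mm, 8 mm thick, two vials and a blue case on it, highest 236 mm) reaches back 100 mm in +x, on 10 mm posts at x 22 and 88, y +-88 mm. Take the home grip with the tool leaning 30 to 45 degrees back from vertical, out towards -x.
- draw (a joint): How far the sprung slide is drawn out along the gauge's -x, in m: 0 fully home, stop at 0.075. The spring pulls it home with about 3.5 N at 0 plus 140 N/m (about 11 N at 55 mm); let go, it snaps back. The slide is a steel strip 30 mm wide, top at z 39 mm, locked by the plug while this is in.
- grip (a point): Grasp centre of the slide's upright black grip: a block 32 mm along x, 14 mm thick along y (grasp it across y), from z 39 to 97 mm above the table, this point at z 76 mm. Moves with the slide; axes as the gauge's.
- pointer (a point): Tip of the pointer, a thin dark steel finger that sticks out of the slide's +y side at z 34 mm, 12 mm behind (+x) the grip's centre. Moves with the slide; axes as the gauge's.
- index (a joint): Setting of the index fork along the scale bar, in m: the pointer stands exactly in the gap when draw equals this value (set between 0.025 and 0.055). It stays where it is by friction (6 N).
- index_gap (a point): Middle of the gap of the index fork, on the pointer's line; axes as the gauge's. The fork is a dark steel saddle 18 x 26 mm on the scale bar (bar 20 mm wide, y 48 to 68 mm, top at z 28 mm) with two upright teeth (to z 40 mm), 8 mm apart along x. The pointer's tip stops just short of the teeth and can pass them.
- plug: Loose grey-headed lock plug, 60 g, 54 mm long: notched square steel stem 10 x 10 x 26 mm below a head 26 (x) x 16 (y) x 28 mm. Origin at the stem's foot, +z to the head. Starts upright at gauge x -80 mm, y 0, foot at z 13 mm, head from z 39 to 67 mm, axes as the gauge's. Two sprung noses hold it: it comes straight up with about 8 N, clear after 26 mm.
- plug_head (a point): Grasp point in the upper half of the plug's head (across its 16 mm, along plug y), 45 mm above the foot.
- plug_foot (a point): Foot of the plug's stem (lower end).
- dish: Loose shallow glass dish, 85 mm across, 16 mm high, floor about 2 mm thick, 80 g, on the table to the left or the right of the gauge. Origin at the centre of its underside.
- low_beaker: Low glass beaker, 77 x 74 x 46 mm, loose, on the table on the other side of the gauge. A bystander; origin at the centre of its underside.
- stopper: Cork-coloured tapered stopper, 33 mm across, 26 mm high, loose, on the table in front of the gauge. A bystander; origin at the centre of its underside.
Not all that is in view belongs to the job. There is more than one size of the plug; the one meant has the size given above.

How it is judged:
By the outcome, as a careful person would: the job done as asked, in the order asked, and still so for the second after the job is handed in, with the robot touching nothing.
It also fails if it takes over 66 s, if anything falls off the work surface, if the arm or the gripper's body presses on something with over 40 N, if the wrist force passes 120 N, or if a joint passes its speed limit or range.

ROBOT

A 6-joint arm with a two-finger parallel gripper is mounted at the origin on the work surface; the furniture and walls round the work are solid. World frame = base frame: x ahead of the robot, y to its left, z up, the work surface at z = 0. Lengths are in m, angles in degrees, forces in N, time in s.
With the tool pointing down it reaches from about 0.375 to 0.9 m from the base axis. Payload 3.1 kg.
Tool frame: the origin (TCP) lies between the finger pads; the fingertips stand 11 mm ahead of it and the grasp point (between the pads) lies 8 mm behind it; z points along the fingers, y is the line along which they close (so a half turn about z gives the same grasp; the last joint's range is limited). The gripper opens to 87 mm and grips with 3 to 60 N. Pads are 19 mm wide; open, the fingers measure 117 mm over their backs; the gripper's body (75 mm by 190 mm) begins 51 mm behind the grasp point.
Start: joints at [65.117, 30.224, 82.088, -0, 67.689, -10.227], TCP at [0.158, 0.605, 0.234] pointing down, gripper open.
Joint ranges: [-176.69, 176.69], [-43.24, 126.21], [12.49, 139.97], [-82, 262], [0, 151.66], [-163.58, 163.58]. Speed limits (degrees/s): [159.86, 159.86, 180, 180, 180, 180].

INTERFACE

Orientations are given as a 3x3 rotation matrix whose columns are the frame's x, y, z axes.
In Python, from rig import bot, viewer, workorder, nets gives the robot as it stands. The module is installed in compiled form; this text tells all that it offers.
- The arm moves only by the tool move_arm, never from a script. Its argument "increments" is a list of rows, each a list of 7 numbers: the shift along the tool's x, y, z normalised to -1 to 1, where 1 is 0.3 m, then the turn, a rotation vector about the tool's x, y, z normalised to -1 to 1, where 1 is pi rad, then the opening, from 0 (shut) to 1 (fully open). In form: [[tx, ty, tz, wx, wy, wz, grip], ...]. A call has 1 to 10 rows; each row is the pose to reach, as a shift and turn from the pose commanded when the call began, along the tool's axes at that moment, turning the shorter way round; what a row does not reach only later rows make up. A row lasts 1/12 s, in which the tool goes at most 41.7 mm and 7.16 degrees, less where a joint would pass 70% of its speed; a pose out of reach is approached as far as the arm can. A call with a number of a shift or a turn outside -1 to 1 is refused whole. A call with a gripper value outside its range is refused whole. The fingers move at their own pace and stop on an object; the grip force is fixed at half the most. Time passes only in rows, so rows that repeat a pose let the fingers close. It gives the time, the measured TCP pose, the force, the opening and the grip force at its end, in the units of the state.
- bot.read_state(): the state, without advancing time (a new reading comes with each control period).
- viewer.capture(name): name is "side" or "top" or "wrist"; returns a dict with "image" (480x640x3 uint8, blue, green, red), "K" (3x3 intrinsics, pixels), "eye" and "orientation" of the camera in the world. Camera axes: x right, y up, looking along -z (the intrinsics and any distortion apply to the point x, -y, -z); pixel columns grow to the right and rows downward; lengths in m; the calibration is good to about 2 mm. A picture is of the moment at which its call begins. There is no depth.
- workorder.hand_in(): hands the job in; it is judged then, once.
Trained networks look in the newest picture that a camera, given by its name, has taken for a name from the list of things; names that differ only in an ending like _2 or _b are one class to them, and where a whole thing is asked for, a point or a joint stands for the part that bears it (a point fixed in the world has none). Each returns a list of dicts, best first, with "conf" (0 to 1); they miss things now and then, are a little off and sometimes report something else, mostly with a low value. They report only what shows in the picture. A call takes as long as a camera call. They do not tell look-alikes from the thing itself.
- nets.find_in(camera, thing): "location" ([column, row] in pixels, amid what is visible of it).
The state is a dict: "time_s": time; "joint_positions": joint angles; "qvel": joint speeds; "tau": joint torques, N m; "position": TCP position; "tcp_rot": TCP orientation; "force": force on the tool from outside, world axes, zero at the start; "moment": the same for the moment, N m; "opening": opening from 0.0 (shut) to 1.0 (fully open); "grasp_force": force on a finger pad.
Only numpy, scipy, OpenCV 4.12 (cv2) and the standard library are available. Lean on these libraries where they do the work, as an engineer would, in place of code of your own. Each camera call takes 0.05 s, during which the arm holds its last target. There are 200 camera calls.

## Working session

There is one attempt and no reset: what is moved stays moved. The work goes in short steps, Python scripts to look and compute and a tool call to move; the robot and the scene stay as the last step left them, time stands still between calls to the robot, and variables do not carry over. Pictures are saved under pics/ and viewed, at most 10 in all, crops included, and the job is handed in when it is done.

Besides the shell and the picture viewer there is one more tool, called after "Request:" by a JSON object that holds its "op" and its "data". move_arm: Moves the arm, as the interface text tells. Its arguments: {"type":"object","properties":{"increments":{"type":"array"}},"required":["increments"]}

```bash
mkdir -p pics; cat > h.py <<'E'
import numpy as np, cv2
from rig import bot, viewer, workorder, nets
def cap(n,f=None):
    c=viewer.capture(n)
    if f: cv2.imwrite('pics/'+f,c['image'])
    return c
def ray(c,px):
    K=np.array(c['K']);v=np.linalg.inv(K)@[px[0],px[1],1]
    d=np.array(c['orientation'])@[v[0],-v[1],-v[2]]
    return np.array(c['eye']),d/np.linalg.norm(d)
def onz(c,px,z):
    e,d=ray(c,px);return e+d*(z-e[2])/d[2]
def proj(c,P):
    p=np.array(c['orientation']).T@(np.array(P)-c['eye']);q=np.array(c['K'])@[p[0],-p[1],-p[2]];return q[:2]/q[2]
E
python3 - <<'E'
from h import *
for n in ['side','top','wrist']:
    c=cap(n,n+'0.png');print(n,np.round(c['eye'],3),np.round(c['orientation'],2).tolist(),np.round(c['K'],0).tolist(),[k for k in c])
    if n=='wrist':continue
    for t,z in [('gauge',.03),('grip',.076),('pointer',.034),('index_gap',.034),('plug',.05),('plug_head',.058),('dish',.008),('low_beaker',.023),('stopper',.013),('shelf_edge',.17)]:
        for r in nets.find_in(n,t)[:4]:print(t,np.round(r['location']),round(r['conf'],2),np.round(onz(c,r['location'],z),3))
E
```

```text
side [ 0.046 -0.647  0.44 ] [[0.82, 0.23, -0.52], [-0.57, 0.3, -0.77], [-0.02, 0.93, 0.38]] [[482.0, 0.0, 324.0], [0.0, 482.0, 235.0], [0.0, 0.0, 1.0]] ['image', 'K', 'eye', 'orientation']
gauge [350. 239.] 0.97 [0.636 0.126 0.03 ]
gauge [335. 260.] 0.32 [0.548 0.061 0.03 ]
grip [335. 257.] 0.74 [ 0.497 -0.011  0.076]
pointer [332. 258.] 0.59 [0.543 0.063 0.034]
plug [299. 307.] 0.83 [ 0.377 -0.081  0.05 ]
plug [310. 265.] 0.52 [0.474 0.037 0.05 ]
plug_head [310. 263.] 0.74 [0.468 0.028 0.058]
plug_head [299. 307.] 0.73 [ 0.371 -0.091  0.058]
plug_head [385. 318.] 0.49 [ 0.457 -0.193  0.058]
dish [384. 314.] 0.97 [ 0.517 -0.124  0.008]
low_beaker [263. 247.] 0.73 [0.47  0.218 0.023]
low_beaker [350. 241.] 0.21 [0.639 0.132 0.023]
stopper [254. 297.] 0.65 [0.364 0.051 0.013]
shelf_edge [353. 240.] 0.97 [ 0.436 -0.143  0.17 ]
top [0.308 0.017 1.064] [[0.01, 0.98, -0.18], [-1.0, 0.01, 0.0], [0.01, 0.17, 0.98]] [[549.0, 0.0, 323.0], [0.0, 549.0, 237.0], [0.0, 0.0, 1.0]] ['image', 'K', 'eye', 'orientation']
gauge [294. 179.] 0.98 [0.607 0.07  0.03 ]
grip [301. 214.] 0.72 [0.528 0.053 0.076]
grip [214. 243.] 0.37 [0.472 0.212 0.076]
pointer [301. 214.] 0.91 [0.536 0.055 0.034]
index_gap [278. 226.] 0.49 [0.514 0.098 0.034]
plug [368. 297.] 0.82 [ 0.378 -0.07   0.05 ]
plug_head [365. 293.] 0.59 [ 0.384 -0.064  0.058]
plug_head [306. 235.] 0.46 [0.491 0.044 0.058]
plug_head [301. 213.] 0.35 [0.533 0.054 0.058]
dish [394. 222.] 0.82 [ 0.528 -0.128  0.008]
low_beaker [214. 245.] 0.77 [0.477 0.221 0.023]
stopper [299. 306.] 0.71 [0.363 0.056 0.013]
shelf_edge [296. 180.] 0.73 [0.564 0.059 0.17 ]
wrist [0.08  0.625 0.384] [[0.25, -0.93, -0.28], [0.97, 0.24, 0.07], [-0.0, -0.29, 0.96]] [[372.0, 0.0, 321.0], [0.0, 372.0, 247.0], [0.0, 0.0, 1.0]] ['image', 'K', 'eye', 'orientation']
```

```bash
python3 - <<'E'
import cv2
a=cv2.imread('pics/side0.png')[190:350,220:430];b=cv2.imread('pics/top0.png')[110:330,180:430]
cv2.imwrite('pics/a.png',cv2.resize(a,None,fx=3.8,fy=3.5,interpolation=2));cv2.imwrite('pics/b.png',cv2.resize(b,None,fx=2.7,fy=2.7,interpolation=2))
E
```

```text
(no output)
```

View pics/a.png

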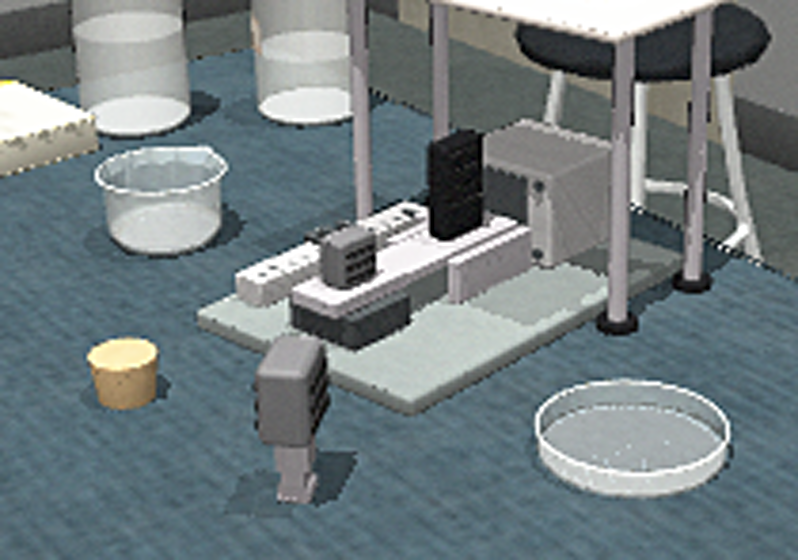

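View pics/b.png

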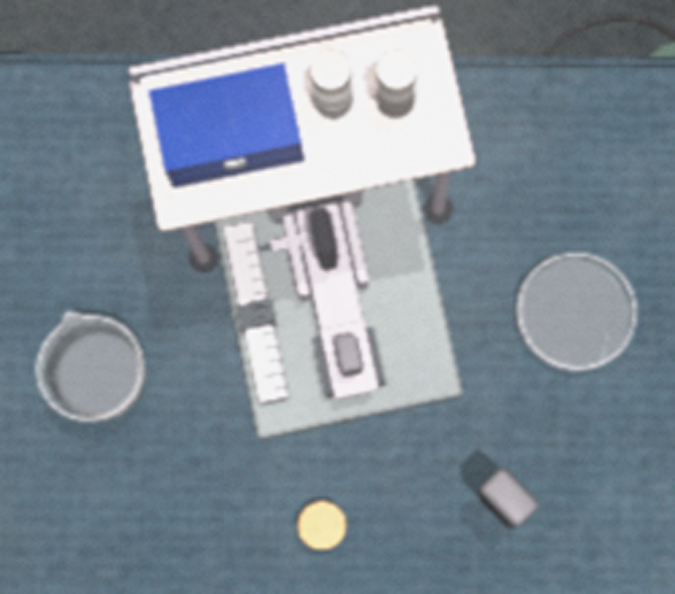

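The loose plug at side (299,307) / top (368,297) stands free on the table. The plug at side (310,265) / top (309,241) sits in the slide and is smaller, with the head flush on the strip at gauge x ≈ -80. That second one fits the description. The dish is on the right at top (394,222), the beaker on the left, and the stopper in front.

```bash
cat > fit.py <<'E'
from h import *
from scipy.optimize import least_squares
E
python3 - <<'E'
from h import *
from scipy.optimize import least_squares
ct=cap('top');cs=cap('side')
T=lambda x,y:(x/2.7+180,y/2.7+110)
S=lambda x,y:(x/3.8+220,y/3.5+190)
obs=[(ct,T(262,436),('f',.075,.012)),(ct,T(461,393),('f',-.075,.012)),(ct,T(158,226),(0,.1,.178)),(ct,T(474,160),(0,-.1,.178)),(ct,T(348,347),(-.08,0,.067)),
(cs,S(413,405),('f',-.075,.012)),(cs,S(198,316),('f',.075,.012)),(cs,S(625,38),(0,-.1,.174)),(cs,S(348,257),(-.08,0,.053))]
def W(p,q):
    c,s=np.cos(p[2]),np.sin(p[2]);x=p[3] if q[0]=='f' else q[0]
    return np.array([p[0]+c*x-s*q[1],p[1]+s*x+c*q[1],q[2]])
f=lambda p:np.concatenate([proj(c,W(p,q))-o for c,o,q in obs])
r=least_squares(f,[.56,.055,.2,-.11],loss='soft_l1')
p=r.x;print(np.round(p,4),'yaw',np.degrees(p[2]));print(np.round(f(p).reshape(-1,2),1).tolist())
c,s=np.cos(p[2]),np.sin(p[2]);R=np.array([[c,-s],[s,c]])
for n,px,z in [('fork',T(255,315),.034),('pointer',T(265,245),.034),('dish',(394,222),.008),('decoy',T(508,497),.06)]:
    w=onz(ct,px,z);print(n,np.round(w,3),np.round(R.T@(w[:2]-p[:2]),4))
print('plug',W(p,(-.08,0,.058)),'grip',W(p,(0,0,.076)))
# rectified-grid crop
im=cv2.imread('pics/top0.png')
cv2.imwrite('pics/c.png',cv2.resize(im[180:280,250:350],(600,600),interpolation=cv2.INTER_CUBIC))
print(bot.read_state()['tcp_rot'])
E
```

```text
[ 0.5605  0.0556  0.2219 -0.12  ] yaw 12.712661078927589
[[-1.2, 0.7], [1.2, 0.1], [0.3, 0.1], [0.6, -0.1], [0.2, 0.5], [0.3, -3.1], [-0.4, -3.2], [-0.6, -0.8], [1.6, -1.6]]
fork [0.512 0.105 0.034] [-0.0366  0.059 ]
pointer [0.563 0.099 0.034] [0.0117 0.0419]
dish [ 0.528 -0.127  0.008] [-0.072 -0.171]
decoy [ 0.383 -0.07   0.06 ] [-0.2013 -0.0839]
plug [0.4824592  0.03803454 0.058     ] grip [0.56049807 0.05563948 0.076     ]
[[-9.67455135e-01  2.53042609e-01  1.46186664e-06]
 [ 2.53042609e-01  9.67455135e-01  1.93348447e-05]
 [ 3.47824917e-06  1.90755094e-05 -1.00000000e+00]]
```

View pics/c.png

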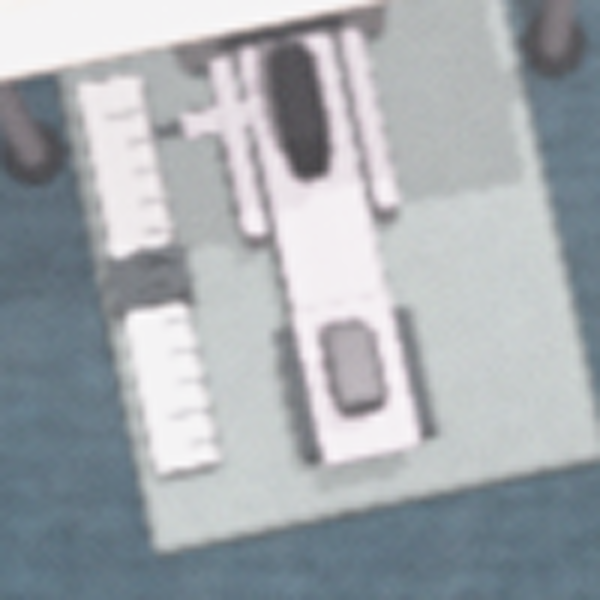

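Crop c.png shows the plug head at top pixel (309,241), the fork centre at (274.7,226.7) and the pointer tip near (279,201), so index is about 48 mm. Next I move to above the plug.

```bash
cat >> h.py <<'E'
from scipy.spatial.transform import Rotation as Ro
G=[.5605,.0556,np.radians(12.7)]
def gw(q,G=G):
    c,s=np.cos(G[2]),np.sin(G[2]);return np.array([G[0]+c*q[0]-s*q[1],G[1]+s*q[0]+c*q[1],q[2]])
def Rg(lean=0,yaw=np.degrees(G[2])):
    # tool pointing down, tool y = gauge y; lean: tool body leans back to -x
    Y=Ro.from_euler('z',yaw,degrees=True).as_matrix()
    a=np.radians(lean);z=np.array([np.sin(a),0,-np.cos(a)]);y=np.array([0,1.,0]);x=np.cross(y,z)
    return Y@np.column_stack([x,y,z])
def inc(P,R,P0=None,R0=None):
    s=bot.read_state()
    P0=np.array(s['position']) if P0 is None else P0;R0=np.array(s['tcp_rot']) if R0 is None else R0
    return np.round(np.r_[R0.T@(np.array(P)-P0)/.3, Ro.from_matrix(R0.T@R).as_rotvec()/np.pi],4).tolist()
E
python3 - <<'E'
from h import *
print(inc([.31,.33,.234],Rg()))
print(gw([-.08,0,.16]),inc(gw([-.08,0,.16]),Rg(),np.array([.31,.33,.234]),Rg()),bot.read_state()['time_s'])
E
```

```text
[-0.7215, -0.7576, -0.0015, 0.0, 0.0, -0.152]
[0.48245724 0.0380123  0.16      ] [-0.3468, -1.0759, 0.2467, 0.0, 0.0, 0.0] 1.25
```

Request:
{"op": "move_arm", "data": {"increments": [[-0.72,-0.76,0,0,0,-0.152,0.5],[-0.72,-0.76,0,0,0,-0.152,0.5],[-0.72,-0.76,0,0,0,-0.152,0.5],[-0.72,-0.76,0,0,0,-0.152,0.5],[-0.72,-0.76,0,0,0,-0.152,0.5],[-0.72,-0.76,0,0,0,-0.152,0.5],[-0.72,-0.76,0,0,0,-0.152,0.5],[-0.72,-0.76,0,0,0,-0.152,0.5],[-0.72,-0.76,0,0,0,-0.152,0.5]]}}

```text
time_s: 2.0
position: [0.3113, 0.326, 0.2338]
tcp_rot: [[-0.977, -0.215, 0.001], [-0.215, 0.977, -0.002], [-0.0, -0.002, -1.0]]
force: [-0.5, -0.3, 0.1]
opening: 0.512
grasp_force: 0.0
```

Request:
{"op": "move_arm", "data": {"increments": [[-0.32,-1,0.247,0,0,0,0.5],[-0.32,-1,0.247,0,0,0,0.5],[-0.32,-1,0.247,0,0,0,0.5],[-0.32,-1,0.247,0,0,0,0.5],[-0.32,-1,0.247,0,0,0,0.5],[-0.32,-1,0.247,0,0,0,0.5],[-0.32,-1,0.247,0,0,0,0.5],[-0.32,-1,0.247,0,0,0,0.5],[-0.32,-1,0.247,0,0,0,0.5],[-0.32,-1,0.247,0,0,0,0.5]]}}

```text
time_s: 2.83
position: [0.47, 0.057, 0.159]
tcp_rot: [[-0.976, -0.217, -0.0], [-0.217, 0.976, 0.0], [0.0, 0.001, -1.0]]
force: [-0.8, -0.1, 0.3]
opening: 0.501
grasp_force: 0.0
```

```bash
python3 - <<'E'
from h import *
c=cap('wrist','w1.png')
for t,z in [('grip',.076),('pointer',.034),('index_gap',.034),('plug',.05),('plug_head',.058),('stopper',.013)]:
    for r in nets.find_in('wrist',t)[:2]:
        w=onz(c,r['location'],z);print(t,np.round(r['location']),round(r['conf'],2),np.round(w,3))
for q in [(-.08,0,.067),(0,0,.097),(.012,.045,.034),(-.12,.075,.012),(-.12,-.075,.012)]:print(q,np.round(proj(c,gw(q))))
s=bot.read_state();print(s['time_s'],s['position'],s['force'],s['opening'])
E
```

```text
grip [296. 298.] 0.88 [0.499 0.047 0.076]
pointer [294. 299.] 0.65 [0.52  0.047 0.034]
pointer [ 95. 243.] 0.46 [ 0.507 -0.113  0.034]
index_gap [360. 296.] 0.66 [0.506 0.098 0.034]
index_gap [352.  95.] 0.34 [0.361 0.056 0.034]
plug [289. 255.] 0.82 [0.479 0.035 0.05 ]
plug [151.  74.] 0.58 [ 0.379 -0.074  0.05 ]
plug_head [148.  73.] 0.83 [ 0.379 -0.072  0.058]
plug_head [293. 256.] 0.57 [0.476 0.038 0.058]
stopper [351.  98.] 0.72 [0.361 0.056 0.013]
(-0.08, 0, 0.067) [290. 268.]
(0, 0, 0.097) [289. 394.]
(0.012, 0.045, 0.034) [349. 356.]
(-0.12, 0.075, 0.012) [387. 197.]
(-0.12, -0.075, 0.012) [200. 198.]
3.1833 [0.4684688  0.05907709 0.15979609] [-0.25459979  0.5053639  -0.19019422] 0.4995918729449657
```

View pics/w1.png

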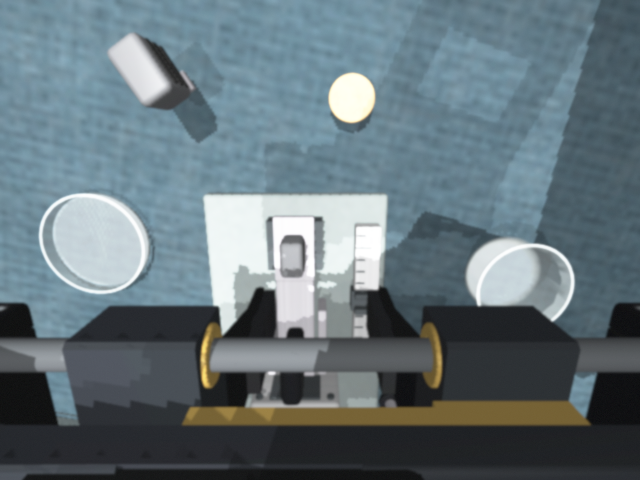

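The wrist view shows the plug in the slide at (292,255), the larger loose look-alike at (150,72), and the plate corners where the fit predicted them. I'll enlarge one crop to confirm the plug and measure it and the fork.

```bash
python3 - <<'E'
from h import *
im=cv2.imread('pics/w1.png')[190:340,240:400]
cv2.imwrite('pics/w1c.png',cv2.resize(im,None,fx=4,fy=4,interpolation=2))
E
```

```text
(no output)
```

View pics/w1c.png

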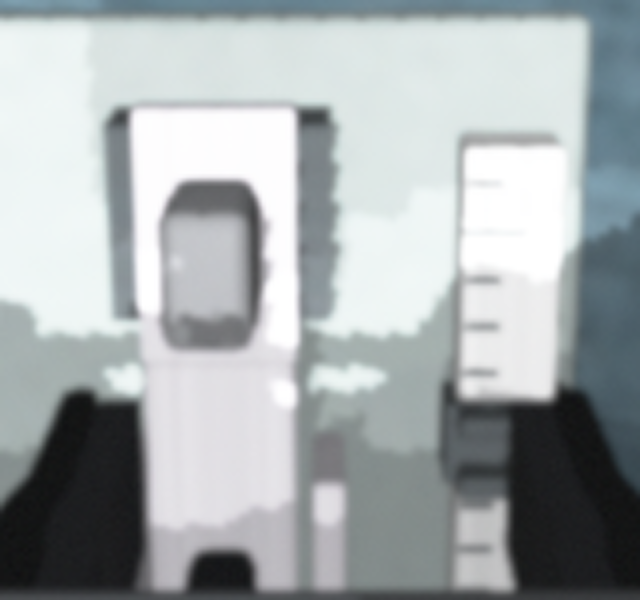

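The crop confirms it: a grey head of about 26x16 mm sits in the slide over the dark socket, with its top face centred near (291.5,260). The fork's gap is near (359,304).

```bash
python3 - <<'E'
from h import *
c=cap('wrist')
C=lambda x,y:(x/4+240,y/4+190)
c_,s_=np.cos(G[2]),np.sin(G[2]);R=np.array([[c_,-s_],[s_,c_]])
for n,px,z in [('sockFL',C(110,118),.03),('sockFR',C(335,115),.03),('sockBR',C(330,318),.03),('slideFL',C(132,105),.039),('slideFR',C(297,105),.039),('plugtop c',C(206,275),.067),('plug top far edge',C(206,349),.066),('plug near foot edge',C(206,180),.041),('plug L',C(162,270),.065),('plug R',C(262,270),.065),('barFL',C(460,140),.028),('barFR',C(565,140),.028),('bartick',C(483,373),.028),('fork front',C(478,403),.028),('fork teeth1',C(478,470),.04),('plateFL',C(10,17),.012),('plateFR',C(588,17),.012)]:
    print(n,np.round((R.T@(onz(c,px,z)[:2]-G[:2]))*1000,1))
s=bot.read_state();print(s['time_s'],s['position'],np.round(c['eye'],4))
E
```

```text
sockFL [-106.7  -17. ]
sockFR [-107.3   26.2]
sockBR [-65.8  25.4]
slideFL [-111.1  -11.5]
slideFR [-111.2   19.1]
plugtop c [-87.3   3.8]
plug top far edge [-73.2   3.4]
plug near foot edge [-97.3   2.1]
plug L [-87.5  -4. ]
plug R [-87.5  13.4]
barFL [-101.9   50.6]
barFR [-101.9   71. ]
bartick [-53.1  56.7]
fork front [-46.5  55.8]
fork teeth1 [-37.3  54.9]
plateFL [-123.3  -38.9]
plateFR [-123.5   77.1]
3.2333 [0.46862833 0.05887216 0.15978411] [0.3902 0.0417 0.3105]
```

```bash
sed -i 's/^G=.*/G=[.5541,.0575,np.radians(12.7)]/' h.py; python3 - <<'E'
from h import *
print(gw([-.08,0,.056]),inc(gw([-.08,0,.09]),Rg()),inc(gw([-.08,0,.055]),Rg()))
E
```

```text
[0.47605724 0.0399123  0.056     ] [-0.0101, -0.0671, 0.2326, -0.0, 0.0001, 0.0006] [-0.01, -0.0671, 0.3493, -0.0, 0.0001, 0.0006]
```

Request:
{"op": "move_arm", "data": {"increments": [[-0.01,-0.067,0.1,0,0,0,0.5],[-0.01,-0.067,0.2,0,0,0,0.5],[-0.01,-0.067,0.26,0,0,0,0.5],[-0.01,-0.067,0.31,0,0,0,0.5],[-0.01,-0.067,0.349,0,0,0,0.5],[-0.01,-0.067,0.349,0,0,0,0.5],[-0.01,-0.067,0.349,0,0,0,0.5]]}}

```text
time_s: 3.82
position: [0.476, 0.0393, 0.0545]
tcp_rot: [[-0.975, -0.221, -0.001], [-0.221, 0.975, 0.0], [0.001, 0.0, -1.0]]
force: [-0.2, 0.1, -0.4]
opening: 0.5
grasp_force: 0.0
```

```bash
python3 - <<'E'
from h import *
c=cap('wrist','w2.png')
im=cv2.imread('pics/w2.png')[150:450,190:450]
cv2.imwrite('pics/w2c.png',cv2.resize(im,None,fx=2,fy=2,interpolation=2))
E
```

```text
(no output)
```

View pics/w2c.png

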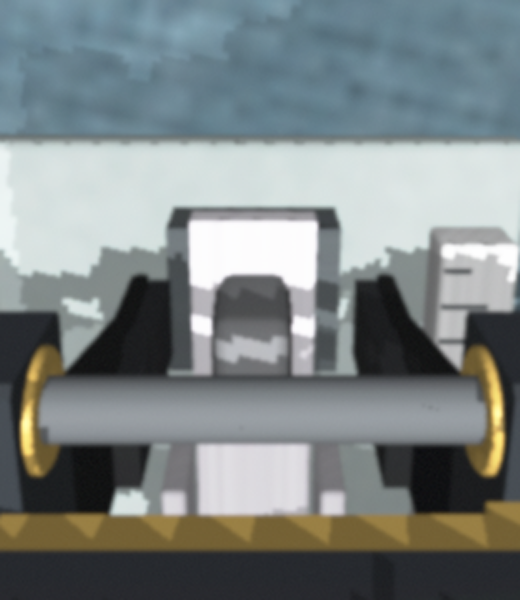

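The fingers straddle the plug, with the plug about 2 mm left of their middle. That is fine, so I close.

Request:
{"op": "move_arm", "data": {"increments": [[0,-0.005,0,0,0,0,0],[0,-0.005,0,0,0,0,0],[0,-0.005,0,0,0,0,0],[0,-0.005,0,0,0,0,0],[0,-0.005,0,0,0,0,0],[0,-0.005,0,0,0,0,0],[0,-0.005,0,0,0,0,0]]}}

```text
time_s: 4.45
position: [0.4769, 0.0374, 0.0551]
tcp_rot: [[-0.976, -0.22, 0.001], [-0.22, 0.976, -0.0], [-0.001, -0.0, -1.0]]
force: [-0.5, 0.4, 3.5]
opening: 0.179
grasp_force: 30.0
```

Request:
{"op": "move_arm", "data": {"increments": [[0,0,-0.015,0,0,0,0],[0,0,-0.03,0,0,0,0],[0,0,-0.05,0,0,0,0],[0,0,-0.075,0,0,0,0],[0,0,-0.1,0,0,0,0],[0,0,-0.14,0,0,0,0],[0,0,-0.18,0,0,0,0],[0,0,-0.22,0,0,0,0],[0,0,-0.22,0,0,0,0]]}}

```text
time_s: 5.2
position: [0.4781, 0.0374, 0.1233]
tcp_rot: [[-0.975, -0.22, 0.005], [-0.22, 0.975, -0.001], [-0.005, -0.002, -1.0]]
force: [0.0, -0.2, -1.3]
opening: 0.18
grasp_force: 30.0
```

```bash
python3 - <<'E'
from h import *
ct=cap('top','t3.png');d=nets.find_in('top','dish');cs=cap('side','s3.png');e=nets.find_in('side','dish')
for c,r in ((ct,d),(cs,e)):
  for k in r[:2]:print(k,np.round(onz(c,k['location'],.008),4))
print(bot.read_state()['position'],[np.round((k['location'],),0) for k in nets.find_in('side','plug')])
# circle fit in top
im=cv2.imread('pics/top0.png')
g=cv2.cvtColor(im,6)[190:260,360:430];h=cv2.HoughCircles(cv2.resize(g,None,fx=4,fy=4,interpolation=2),3,1,50,param1=80,param2=20,minRadius=75,maxRadius=105)
print(h)
if h is not None:
  x,y,r=h[0][0]/4;print(onz(ct,(x+360,y+190),.016))
a=cv2.imread('pics/s3.png')[180:340,240:440];cv2.imwrite('pics/s3c.png',cv2.resize(a,None,fx=3,fy=3,interpolation=2))
E
```

```text
{'location': [384.9, 315.1], 'conf': 0.96} [ 0.5151 -0.1278  0.008 ]
[0.47629368 0.03754905 0.12057119] [array([[298., 305.]]), array([[307., 239.]])]
[[[133.5 143.5  90.3]]]
[ 0.51851125 -0.12454141  0.016     ]
```

View pics/s3c.png

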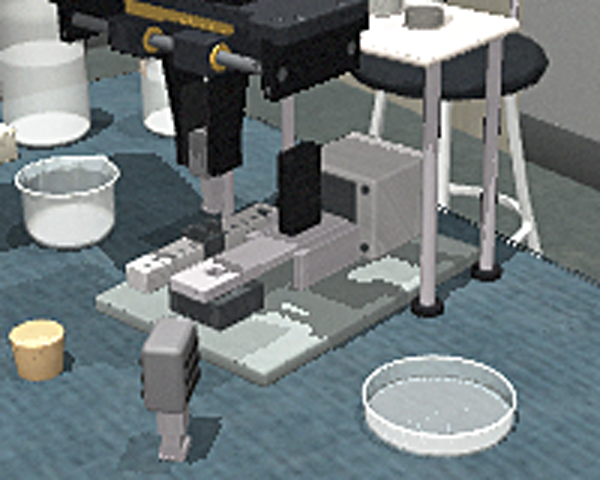

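The plug is out and held upright (foot at side (311,250)), and the slide stayed home. Next: to the dish.

```bash
python3 - <<'E'
from h import *
P=np.array([.515,-.1265])
for z in [.11,.06]:print(inc([*P,z],Rg()))
E
```

```text
[-0.006, -0.5619, 0.0342, 0.0001, -0.0003, 0.0]
[-0.0061, -0.562, 0.2009, 0.0001, -0.0003, 0.0]
```

Request:
{"op": "move_arm", "data": {"increments": [[-0.006,-0.14,0.0,0,0,0,0],[-0.006,-0.27,0.0,0,0,0,0],[-0.006,-0.38,0.03,0,0,0,0],[-0.006,-0.48,0.05,0,0,0,0],[-0.006,-0.54,0.09,0,0,0,0],[-0.006,-0.562,0.13,0,0,0,0],[-0.006,-0.562,0.17,0,0,0,0],[-0.006,-0.562,0.2,0,0,0,0],[-0.006,-0.562,0.2,0,0,0,0]]}}

```text
time_s: 6.2
position: [0.5132, -0.125, 0.0583]
tcp_rot: [[-0.975, -0.22, -0.006], [-0.22, 0.975, 0.003], [0.005, 0.004, -1.0]]
force: [0.5, 0.6, -0.5]
opening: 0.18
grasp_force: 30.0
```

```bash
python3 - <<'E'
from h import *
cs=cap('side','s4.png');s=bot.read_state();print(s['position'],s['force'],s['time_s'])
P=s['position'];foot=np.array([P[0],P[1],P[2]-.042]);print(proj(cs,foot),proj(cs,[P[0],P[1],.002]),proj(cs,[.515,-.1265,.002]))
a=cs['image'][230:350,310:460];cv2.imwrite('pics/s4c.png',cv2.resize(a,None,fx=4,fy=4,interpolation=2))
E
```

```text
[ 0.51389961 -0.12509852  0.05924131] [ 0.17867946  0.49226316 -1.22458924] 6.25
[383.41016469 309.87528462] [383.19822458 317.73664362] [384.24871737 317.88641781]
```

View pics/s4c.png

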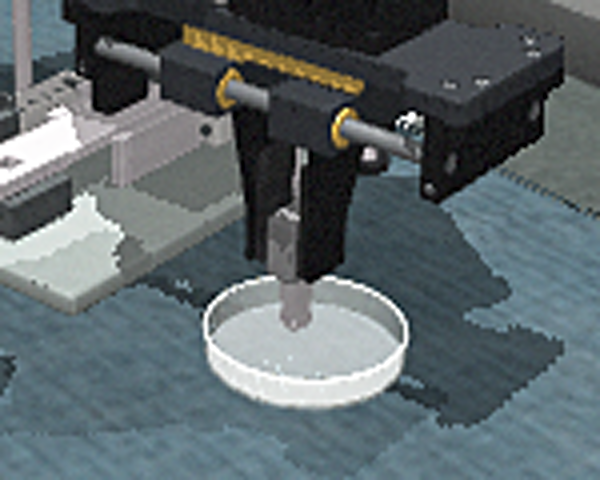

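The foot hangs over the dish floor near its centre at (384,311). I'll lower gently.

Request:
{"op": "move_arm", "data": {"increments": [[0,0,0.02,0,0,0,0],[0,0,0.035,0,0,0,0],[0,0,0.045,0,0,0,0],[0,0,0.05,0,0,0,0],[0,0,0.05,0,0,0,0],[0,0,0.05,0,0,0,0]]}}

```text
time_s: 6.75
position: [0.5156, -0.1265, 0.0459]
tcp_rot: [[-0.975, -0.22, 0.0], [-0.22, 0.975, -0.0], [-0.0, -0.0, -1.0]]
force: [0.5, 0.1, -1.5]
opening: 0.182
grasp_force: 30.0
```

Request:
{"op": "move_arm", "data": {"increments": [[0,0,0.004,0,0,0,0],[0,0,0.007,0,0,0,0],[0,0,0.007,0,0,0,0]]}}

```text
time_s: 7.0
position: [0.5157, -0.1267, 0.0442]
tcp_rot: [[-0.976, -0.22, 0.001], [-0.22, 0.976, -0.0], [-0.001, -0.0, -1.0]]
force: [-0.5, 0.0, 2.0]
opening: 0.184
grasp_force: 30.0
```

Contact. I release slowly and rise.

Request:
{"op": "move_arm", "data": {"increments": [[0,0,0.001,0,0,0,0.22],[0,0,0.001,0,0,0,0.26],[0,0,0.001,0,0,0,0.36],[0,0,0.001,0,0,0,0.4],[0,0,0.001,0,0,0,0.4],[0,0,-0.03,0,0,0,0.4],[0,0,-0.08,0,0,0,0.4],[0,0,-0.14,0,0,0,0.4],[0,0,-0.21,0,0,0,0.4],[0,0,-0.28,0,0,0,0.4]]}}

```text
time_s: 7.83
position: [0.5152, -0.1265, 0.1288]
tcp_rot: [[-0.976, -0.22, -0.001], [-0.22, 0.976, 0.0], [0.001, 0.0, -1.0]]
force: [0.2, -0.4, 0.4]
opening: 0.398
grasp_force: 0.0
```

```bash
python3 - <<'E'
from h import *
cs=cap('side','s5.png');s=bot.read_state();print(s['position'],s['force'],s['time_s'])
cw=cap('wrist','w5.png')
C=lambda x,y:(x,y)
for t in ['plug','index_gap','pointer','grip']:
  for k in nets.find_in('wrist',t)[:2]:print('w',t,k)
  for k in nets.find_in('side',t)[:2]:print('s',t,k)
a=cs['image'][210:350,240:440];a=cv2.resize(a,(600,420),interpolation=2)
cv2.imwrite('pics/s5c.png',a)
# lean plan for home grip: tool lean 38
for L in (35,40):
    R=Rg(L);g=gw([0,0,.076]);tcp=g+R[:,2]*.008;pre=tcp-R[:,2]*.09
    print(L,tcp,pre,R.round(3).tolist())
E
```

```text
[ 0.51760139 -0.12745927  0.13267905] [0.10477154 0.07260231 1.92058455] 7.8833
w plug {'location': [322.2, 231.1], 'conf': 0.74}
w plug {'location': [320.5, 255.1], 'conf': 0.72}
s plug {'location': [383.9, 299.1], 'conf': 0.58}
s plug {'location': [388.7, 316.4], 'conf': 0.29}
s index_gap {'location': [304.0, 258.4], 'conf': 0.46}
w pointer {'location': [566.9, 284.0], 'conf': 0.64}
s pointer {'location': [331.7, 261.1], 'conf': 0.74}
w grip {'location': [564.3, 287.1], 'conf': 0.57}
s grip {'location': [334.1, 261.2], 'conf': 0.71}
35 [0.55857635 0.05850879 0.06944678] [0.50821742 0.04715991 0.14317047] [[-0.799, -0.22, 0.56], [-0.18, 0.976, 0.126], [-0.574, 0.0, -0.819]]
40 [0.55911649 0.05863052 0.06987164] [0.50268096 0.04591222 0.13881564] [[-0.747, -0.22, 0.627], [-0.168, 0.976, 0.141], [-0.643, 0.0, -0.766]]
```

View pics/s5c.png

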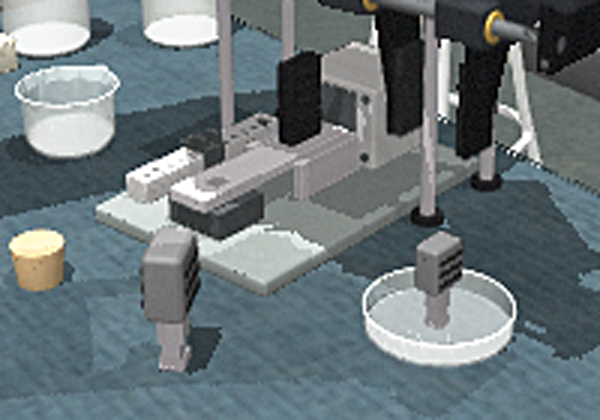

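The plug stands inside the dish at about (386,300), with the slide home and the look-alike and stopper untouched. Next is the leaned approach to the grip.

```bash
sed -i 's/^G=.*/G=[.5546,.0552,np.radians(12.7)]/' h.py; cat >> h.py <<'E'
def tg(x,dist=0,L=38,z=.076):
    R=Rg(L);return gw([x,0,z])+R[:,2]*(.008-dist),R
E
python3 - <<'E'
from h import *
P,R=tg(0,.09);print(P,inc(P,R))
E
```

```text
[0.50535088 0.04410123 0.14061688] [-0.0938, 0.5613, -0.0458, 0.0004, -0.2116, -0.0001]
```

Request:
{"op": "move_arm", "data": {"increments": [[0.0,0.08,-0.046,0,-0.04,0,0.4],[-0.02,0.18,-0.046,0,-0.08,0,0.4],[-0.04,0.28,-0.046,0,-0.12,0,0.4],[-0.06,0.38,-0.046,0,-0.15,0,0.4],[-0.08,0.46,-0.046,0,-0.18,0,0.4],[-0.094,0.53,-0.046,0,-0.2,0,0.4],[-0.094,0.561,-0.046,0,-0.2116,0,0.4],[-0.094,0.561,-0.046,0,-0.2116,0,0.4],[-0.094,0.561,-0.046,0,-0.2116,0,0.4]]}}

```text
time_s: 9.08
position: [0.5375, 0.0731, 0.2142]
tcp_rot: [[-0.809, -0.202, 0.552], [-0.173, 0.979, 0.104], [-0.561, -0.012, -0.828]]
force: [-0.2, 0.1, 0.1]
opening: 0.401
grasp_force: 0.0
```

```bash
python3 - <<'E'
from h import *
c=cap('wrist','w6.png');s=bot.read_state();print(s['position'],s['force'],s['time_s'],np.round(s['joint_positions'],1))
P,R=tg(0,.09);print(inc(P,R),inc(*tg(0,0)))
for n,q in [('griptopfront',(-.016,0,.097)),('gripbotfront',(-.016,0,.039)),('pointer',(.012,.047,.034)),('fork48',(-.036,.047,.04)),('barend',(-.095,.048,.028)),('socketFL',(-.1,.022,.03)),('R',(-.1,-.022,.03))]:print(n,np.round(proj(c,gw(q))))
for t in ['index_gap','pointer','grip']:
  for k in nets.find_in('wrist',t)[:2]:print('w',t,k)
E
```

```text
[0.53819218 0.07235416 0.21475655] [ 0.05488734  0.01241412 -0.02342828] 9.1333 [ -10.7   19.1  120.2   55.3   14.3 -163.5]
[0.2437, -0.0673, 0.1342, -0.0068, -0.0211, -0.0027] [0.2239, -0.0607, 0.4334, -0.0068, -0.0211, -0.0027]
griptopfront [289. 154.]
gripbotfront [294. 106.]
pointer [356. 134.]
fork48 [360.  79.]
barend [366. -28.]
socketFL [322. -36.]
R [247. -35.]
w index_gap {'location': [375.8, 76.5], 'conf': 0.81}
w pointer {'location': [292.0, 85.5], 'conf': 0.69}
w grip {'location': [295.3, 88.6], 'conf': 0.61}
```

View pics/w6.png

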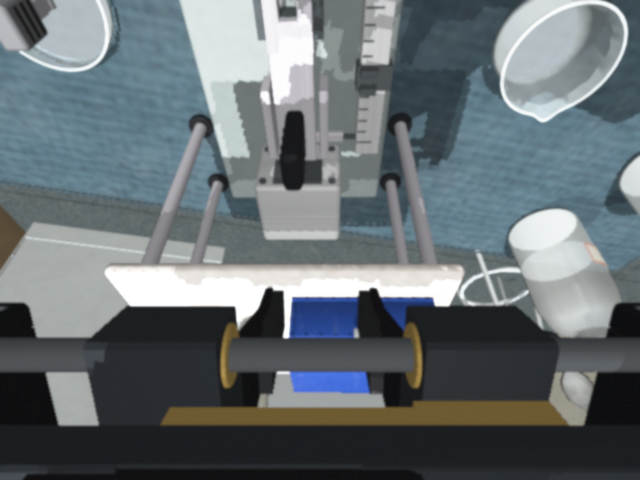

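The arm drifted up to (0.538,0.072,0.215) because joint 6 hit its limit (-163.5°) near the wrist singularity (j5=14°). No contact force. The picture shows the open fingers above and in front of the shelf edge, with the grip still ahead at (293,150). I'll back off, reduce the lean and learn the kinematics.

```bash
cat >> h.py <<'E'
import json,os
def log():
    s=bot.read_state();d=[list(map(float,s['joint_positions'])),list(map(float,s['position'])),np.array(s['tcp_rot']).tolist()]
    open('log.json','a').write(json.dumps(d)+'\n');return s
E
python3 - <<'E'
from h import *
s=log();q=np.radians(s['joint_positions'])
Rz=lambda a:Ro.from_euler('z',a).as_matrix();Ry=lambda a:Ro.from_euler('y',a).as_matrix()
M=Rz(q[0])@Ry(q[1]+q[2])@Rz(q[3])@Ry(q[4])@Rz(q[5]+np.pi/2)
print(M.round(3),'\n',np.array(s['tcp_rot']).round(3))
print(inc([.46,.04,.25],Rg(15)))
E
```

```text
[[-0.811 -0.198  0.55 ]
 [-0.171  0.98   0.101]
 [-0.56  -0.012 -0.829]] 
 [[-0.811 -0.198  0.55 ]
 [-0.171  0.98   0.101]
 [-0.56  -0.012 -0.829]]
[0.159, -0.0514, -0.255, -0.0063, 0.1056, -0.0049]
```

Request:
{"op": "move_arm", "data": {"increments": [[0.04,-0.013,-0.065,0,0,0,0.4],[0.08,-0.026,-0.13,0,0,0,0.4],[0.12,-0.04,-0.19,0,0.03,0,0.4],[0.159,-0.051,-0.255,-0.006,0.07,-0.005,0.4],[0.159,-0.051,-0.255,-0.006,0.1056,-0.005,0.4],[0.159,-0.051,-0.255,-0.006,0.1056,-0.005,0.4],[0.159,-0.051,-0.255,-0.006,0.1056,-0.005,0.4]]}}

```text
time_s: 9.87
position: [0.4629, 0.0385, 0.252]
tcp_rot: [[-0.942, -0.219, 0.256], [-0.213, 0.976, 0.052], [-0.261, -0.005, -0.965]]
force: [2.0, 0.2, 1.0]
opening: 0.4
grasp_force: 0.0
```

```bash
python3 - <<'E'
from h import *
s=log();print(s['position'],np.round(s['joint_positions'],1),s['time_s'])
print(inc([.46,.04,.16],Rg(0)))
E
```

```text
[0.46294974 0.03851291 0.25196479] [ -13.2   11.1  113.2    9.3   42.3 -122.1] 9.8667
[0.0883, 0.0087, 0.2936, -0.0018, 0.0841, -0.0001]
```

```bash
cat > kin.py <<'E'
from h import *
from scipy.optimize import least_squares
Rz=lambda a:Ro.from_euler('z',a).as_matrix();Ry=lambda a:Ro.from_euler('y',a).as_matrix()
def fk(q,p):
    a1,d1,a2,a3,d4,d6,b=p;q=np.radians(q);t=q[1]+q[2]
    M=Rz(q[0])@Ry(t)@Rz(q[3])@Ry(q[4])@Rz(q[5]+np.pi/2)
    W=Rz(q[0])@np.array([a1+a2*np.sin(q[1])+d4*np.sin(t)+a3*np.cos(t),b,d1+a2*np.cos(q[1])+d4*np.cos(t)-a3*np.sin(t)])
    return W+d6*M[:,2],M
S=[([65.117,30.224,82.088,0,67.689,-10.227],[.158,.605,.234])]+[(a,b) for a,b,_ in map(json.loads,open('log.json'))]
r=least_squares(lambda p:np.concatenate([[*((fk(q,p)[0]-P)*1e3)] for q,P in S]+[(p-[.0,.3,.4,0,.35,.25,.11])*.3]),[.0,.3,.4,0,.35,.25,.11]);p=r.x
lo=np.array([-176.69,-43.24,12.49,-82,0,-163.58]);hi=np.array([176.69,126.21,139.97,262,151.66,163.58])
def ik(P,R,q0):
    f=lambda q:np.r_[(fk(q,p)[0]-P)*100,(Ro.from_matrix(R.T@fk(q,p)[1]).as_rotvec())*30]
    s=least_squares(f,np.clip(q0,lo+.1,hi-.1),bounds=(lo,hi));return s.x,np.abs(s.fun).max()
E
python3 - <<'E'
from kin import *
print(p.round(4),[np.round((fk(q,p)[0]-P)*1e3,1).tolist() for q,P in S])
for L in (30,38,45):
  for x in (0,-.025,-.05):
    P,R=tg(x,0,L)
    for n,q0 in (('std',[-6,20,115,20,25,-110]),('flip',[-6,20,115,160,25,100]),):
      q,e=ik(P,R,q0);print(L,x,n,q.round(1),round(e,3))
    R2=R@np.diag([-1,-1,1])
    for n,q0 in (('stdH',[-6,20,115,20,25,70]),('flipH',[-6,20,115,120,25,-70])):
      q,e=ik(P,R2,q0);print(L,x,n,q.round(1),round(e,3))
E
```

```text
[-0.0006  0.2736  0.5882  0.1136  0.3923  0.2939  0.1111] [[0.1, -0.1, -0.1], [-0.0, 0.0, -0.1], [0.1, 0.1, 0.2]]
30 0 std [  -9.2   36.4  115.    54.5    9.3 -163.6] 3.007
30 0 flip [-12.2  39.  120.5 119.8  14.1 127.5] 0.0
30 0 stdH [-12.2  39.  120.5 119.8  14.1 -52.5] 0.0
30 0 flipH [-12.2  39.  120.5 119.8  14.1 -52.5] 0.0
30 -0.025 std [  -9.9   35.2  117.4   53.8    9.  -163.6] 3.611
30 -0.025 flip [-13.8  38.8 124.1 127.7  16.4 117.8] 0.0
30 -0.025 stdH [-13.8  38.8 124.1 127.7  16.4 -62.2] 0.0
30 -0.025 flipH [-13.8  38.8 124.1 127.7  16.4 -62.2] 0.0
30 -0.05 std [ -10.6   34.1  119.8   53.     8.6 -163.6] 4.209
30 -0.05 flip [-15.6  38.9 127.7 133.6  19.2 109.7] 0.0
30 -0.05 stdH [-15.6  38.9 127.7 133.6  19.2 -70.3] 0.0
30 -0.05 flipH [-15.6  38.9 127.7 133.6  19.2 -70.3] 0.0
38 0 std [  -8.    35.3  114.7   56.4    7.8 -163.6] 6.147
38 0 flip [-14.4  42.3 125.6 142.8  27.7 101.9] 0.0
38 0 stdH [-14.4  42.3 125.6 142.8  27.7 -78.1] 0.0
38 0 flipH [-14.4  42.3 125.6 142.8  27.7 -78.1] 0.0
38 -0.025 std [  -8.6   34.1  117.2   55.8    7.5 -163.6] 6.722
38 -0.025 flip [-16.3 
[... 364 characters left out ...]
  35.1 -86.9] 0.0
45 0 std [  -6.9   34.4  114.5   58.1    6.4 -163.6] 8.89
45 0 flip [-16.4  46.7 129.5 148.9  41.7  92.7] 0.0
45 0 stdH [-16.4  46.7 129.5 148.9  41.7 -87.3] 0.0
45 0 flipH [-16.4  46.7 129.5 148.9  41.7 -87.3] 0.0
45 -0.025 std [  -7.5   33.   117.    57.5    6.1 -163.6] 9.434
45 -0.025 flip [-18.6  47.9 133.3 149.3  46.   89.1] 0.0
45 -0.025 stdH [-18.6  47.9 133.3 149.3  46.  -90.9] 0.0
45 -0.025 flipH [-18.6  47.9 133.3 149.3  46.  -90.9] 0.0
45 -0.05 std [  -8.2   31.6  119.4   56.8    5.9 -163.6] 9.963
45 -0.05 flip [-21.2  49.7 137.2 149.5  50.9  85. ] 0.0
45 -0.05 stdH [-21.2  49.7 137.2 149.5  50.9 -95. ] 0.0
45 -0.05 flipH [-21.2  49.7 137.2 149.5  50.9 -95. ] 0.0
```

The kinematic model fits to 0.2 mm. The leaned pose needs the wrist at j4≈143°, which the arm can reach only with the tool half-turned (j6≈+58 first). After leaning, a second half-turn brings j6 back to about +100. I'll check this path.

```bash
python3 - <<'E'
from kin import *
H=np.diag([-1,-1,1]);P0=np.array([.463,.0385,.252])
q=[-13.2,11.1,113.2,9.3,42.3,58]
for P0 in ([.463,.0385,.252],[.48,.04,.2]):
 q=[-13.2,11.1,113.2,9.3,42.3,58]
 for L in range(15,43,3):
  q,e=ik(np.array(P0),Rg(L)@H,q);print(L,q.round(1),round(e,3))
 q[5]+=180
for d in (.09,.06,.03,0):
  P,R=tg(0,d,40);q,e=ik(P,R,q);print(d,q.round(1),round(e,3))
for x in (-.02,-.05):
  P,R=tg(x,0,40);q,e=ik(P,R,q);print(x,q.round(1),round(e,3))
E
```

```text
15 [-13.4  11.1 113.1   9.7  42.6  57.5] 0.0
18 [-14.4  10.4 115.2  12.9  39.   53.9] 0.0
21 [-15.5   9.7 117.4  17.   35.5  49.4] 0.0
24 [-16.7   9.2 119.5  22.1  32.1  43.8] 0.0
27 [-17.9   8.8 121.7  28.6  28.9  36.7] 0.0
30 [-19.2   8.6 123.9  36.9  26.1  27.7] 0.0
33 [-20.6   8.6 126.1  47.3  24.   16.4] 0.0
36 [-22.1   8.8 128.4  59.8  22.8   3. ] 0.0
39 [-23.6   9.3 130.7  73.5  22.9 -11.9] 0.0
42 [-25.2  10.2 133.   86.9  24.3 -26.6] 0.0
15 [-12.6  17.9 114.9  11.3  34.2  56.1] 0.0
18 [-13.5  17.3 117.   15.7  30.3  51.2] 0.0
21 [-14.6  17.  119.2  21.5  26.6  44.9] 0.0
24 [-15.6  16.8 121.4  29.4  23.1  36.3] 0.0
27 [-16.8  16.8 123.6  40.4  20.2  24.7] 0.0
30 [-18.   17.  125.9  54.9  18.2   9.3] 0.0
33 [-19.2  17.5 128.1  72.4  17.6  -9.1] 0.0
36 [-20.5  18.3 130.4  90.   18.8 -27.9] 0.0
39 [-21.9  19.4 132.7 104.8  21.7 -44.1] 0.0
42 [-23.3  20.9 135.  115.9  25.9 -56.8] 0.0
0.09 [-20.   32.  133.6 133.8  28.8 106.2] 0.0
0.06 [-18.1  36.2 131.6 138.8  30.  102.6] 0.0
0.03 [-16.5  39.9 129.3 142.5  30.9 100.2] 0.0
0 [-15.   43.4 126.7 145.2  31.6  98.7] 0.0
-0.02 [-16.5  43.9 129.7 146.4  34.5  95.5] 0.0
-0.05 [-19.2  45.1 134.2 147.7  39.5  90.5] 0.0
```

Request:
{"op": "move_arm", "data": {"increments": [[0,0,0,0,0,0.04,0.4],[0,0,0,0,0,0.08,0.4],[0,0,0,0,0,0.12,0.4],[0,0,0,0,0,0.16,0.4],[0,0,0,0,0,0.2,0.4],[0,0,0,0,0,0.24,0.4],[0,0,0,0,0,0.28,0.4],[0,0,0,0,0,0.32,0.4],[0,0,0,0,0,0.36,0.4],[0,0,0,0,0,0.39,0.4]]}}

```text
time_s: 10.7
position: [0.4593, 0.0411, 0.249]
tcp_rot: [[-0.522, 0.815, 0.253], [0.849, 0.526, 0.059], [-0.085, 0.245, -0.966]]
force: [0.3, 0.1, -0.2]
opening: 0.397
grasp_force: 0.0
```

Request:
{"op": "move_arm", "data": {"increments": [[0,0,0,0,0,0.04,0.4],[0,0,0,0,0,0.08,0.4],[0,0,0,0,0,0.12,0.4],[0,0,0,0,0,0.16,0.4],[0,0,0,0,0,0.2,0.4],[0,0,0,0,0,0.24,0.4],[0,0,0,0,0,0.28,0.4],[0,0,0,0,0,0.32,0.4],[0,0,0,0,0,0.36,0.4],[0,0,0,0,0,0.39,0.4]]}}

```text
time_s: 11.53
position: [0.4594, 0.0411, 0.249]
tcp_rot: [[0.589, 0.767, 0.253], [0.782, -0.62, 0.059], [0.202, 0.163, -0.966]]
force: [1.5, -0.4, 0.5]
opening: 0.402
grasp_force: 0.0
```

Request:
{"op": "move_arm", "data": {"increments": [[0,0,0,0,0,0.04,0.4],[0,0,0,0,0,0.08,0.4],[0,0,0,0,0,0.12,0.4],[0,0,0,0,0,0.16,0.4],[0,0,0,0,0,0.2,0.4],[0,0,0,0,0,0.22,0.4],[0,0,0,0,0,0.22,0.4]]}}

```text
time_s: 12.12
position: [0.4593, 0.041, 0.2491]
tcp_rot: [[0.942, 0.22, 0.252], [0.212, -0.976, 0.058], [0.259, -0.002, -0.966]]
force: [0.1, 1.0, -0.0]
opening: 0.399
grasp_force: 0.0
```

```bash
python3 - <<'E'
from h import *
H=np.diag([-1,-1,1])
for L in (23,31,38):print(inc(np.array([.459,.041,.249])+(np.array([.48,.04,.2])-[.459,.041,.249])*(L-15)/23,Rg(L)@H))
E
```

```text
[0.007, 0.0065, 0.0609, -0.0005, 0.0443, -0.0002]
[0.0149, 0.0131, 0.1218, -0.0005, 0.0888, -0.0002]
[0.0219, 0.0188, 0.1752, -0.0004, 0.1277, -0.0002]
```

Request:
{"op": "move_arm", "data": {"increments": [[0.003,0.002,0.025,0,0.018,0,0.4],[0.006,0.005,0.05,0,0.036,0,0.4],[0.009,0.008,0.075,0,0.054,0,0.4],[0.012,0.011,0.1,0,0.072,0,0.4],[0.015,0.013,0.122,0,0.09,0,0.4],[0.018,0.016,0.15,0,0.108,0,0.4],[0.022,0.019,0.175,0,0.1277,0,0.4],[0.022,0.019,0.175,0,0.1277,0,0.4],[0.022,0.019,0.175,0,0.1277,0,0.4]]}}

```text
time_s: 12.87
position: [0.4788, 0.0469, 0.2048]
tcp_rot: [[0.786, 0.237, 0.572], [0.18, -0.971, 0.155], [0.592, -0.019, -0.806]]
force: [1.0, 0.2, 0.3]
opening: 0.401
grasp_force: 0.0
```

```bash
python3 - <<'E'
from h import *
s=log();print(s['position'],np.round(s['joint_positions'],1),inc([.48,.04,.2],Rg(38)@np.diag([-1,-1,1])))
E
```

```text
[0.47877289 0.0469228  0.20479611] [-20.7  17.7 130.2  86.4  20.3 -24.6] [-0.0104, 0.0237, 0.0116, -0.0081, 0.0094, 0.0009]
```

Request:
{"op": "move_arm", "data": {"increments": [[-0.01,0.024,0.012,0,0.01,0.0,0.4],[-0.01,0.024,0.012,0,0.01,0.04,0.4],[-0.01,0.024,0.012,0,0.01,0.08,0.4],[-0.01,0.024,0.012,0,0,0.12,0.4],[-0.01,0.024,0.012,0,0,0.16,0.4],[-0.01,0.024,0.012,0,0,0.2,0.4],[-0.01,0.024,0.012,0,0,0.24,0.4],[-0.01,0.024,0.012,0,0,0.28,0.4],[-0.01,0.024,0.012,0,0,0.32,0.4],[-0.01,0.024,0.012,0,0,0.36,0.4]]}}

```text
time_s: 13.7
position: [0.4802, 0.04, 0.2002]
tcp_rot: [[0.577, -0.585, 0.571], [-0.775, -0.613, 0.155], [0.259, -0.532, -0.806]]
force: [0.1, -0.8, 0.4]
opening: 0.403
grasp_force: 0.0
```

Request:
{"op": "move_arm", "data": {"increments": [[0,0,0,0,0,0.04,0.4],[0,0,0,0,0,0.08,0.4],[0,0,0,0,0,0.12,0.4],[0,0,0,0,0,0.16,0.4],[0,0,0,0,0,0.2,0.4],[0,0,0,0,0,0.24,0.4],[0,0,0,0,0,0.28,0.4],[0,0,0,0,0,0.32,0.4],[0,0,0,0,0,0.36,0.4],[0,0,0,0,0,0.39,0.4]]}}

```text
time_s: 14.53
position: [0.4802, 0.0401, 0.2001]
tcp_rot: [[-0.355, -0.741, 0.571], [-0.839, 0.521, 0.155], [-0.412, -0.424, -0.806]]
force: [-0.6, -0.3, -0.6]
opening: 0.399
grasp_force: 0.0
```

```bash
python3 - <<'E'
from h import *
s=log();print(s['position'],np.round(s['joint_positions'],1),inc(*tg(0,.09,38)))
E
```

```text
[0.48018666 0.04005039 0.20013484] [-21.9  18.5 130.3  87.8  20.9 105.2] [0.0407, 0.029, 0.2099, 0.0118, -0.0058, 0.2655]
```

Request:
{"op": "move_arm", "data": {"increments": [[0.005,0.004,0.03,0.002,-0.001,0.035,0.4],[0.01,0.008,0.06,0.004,-0.002,0.07,0.4],[0.015,0.012,0.09,0.006,-0.003,0.105,0.4],[0.02,0.016,0.12,0.007,-0.003,0.14,0.4],[0.025,0.02,0.15,0.009,-0.004,0.175,0.4],[0.03,0.024,0.18,0.01,-0.005,0.21,0.4],[0.0407,0.029,0.21,0.0118,-0.0058,0.245,0.4],[0.0407,0.029,0.21,0.0118,-0.0058,0.2655,0.4],[0.0407,0.029,0.21,0.0118,-0.0058,0.2655,0.4],[0.0407,0.029,0.21,0.0118,-0.0058,0.2655,0.4]]}}

```text
time_s: 15.37
position: [0.5053, 0.0446, 0.1406]
tcp_rot: [[-0.768, -0.226, 0.6], [-0.18, 0.974, 0.137], [-0.615, -0.003, -0.788]]
force: [-0.2, -0.6, 0.4]
opening: 0.398
grasp_force: 0.0
```

```bash
python3 - <<'E'
from h import *
c=cap('wrist','w7.png');s=log();print(s['position'],s['time_s'],np.round(s['joint_positions'],1),inc(*tg(0,.09,38)),inc(*tg(0,0,38)))
for n,q in [('griptopfront',(-.016,0,.097)),('topL',(-.016,-.007,.097)),('topR',(-.016,.007,.097)),('gripbotfront',(-.016,0,.039)),('pointer',(.012,.047,.034)),('fork48',(-.036,.047,.04)),('slideFL',(-.105,-.015,.039)),('R',(-.105,.015,.039))]:print(n,np.round(proj(c,gw(q))))
cv2.imwrite('pics/w7c.png',cv2.resize(c['image'][0:330,180:480],(800,600)[:2] if 0 else (545,600),interpolation=2))
E
```

```text
[0.50548968 0.04467773 0.14096745] 15.4167 [-19.   30.5 131.7 128.5  24.5 112.6] [0.0014, -0.0018, 0.0004, 0.0005, 0.0001, 0.0022] [0.0015, -0.0022, 0.3004, 0.0005, 0.0001, 0.0022]
griptopfront [319. 277.]
topL [308. 277.]
topR [331. 277.]
gripbotfront [320. 204.]
pointer [382. 224.]
fork48 [394. 184.]
slideFL [290.  81.]
R [351.  81.]
```

View pics/w7c.png

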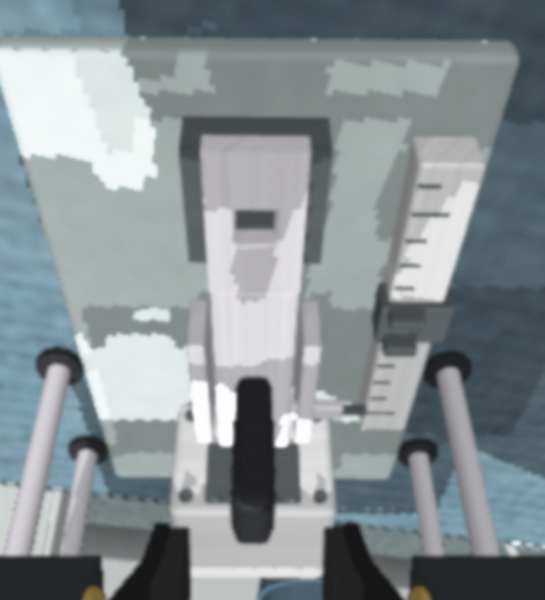

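I have now viewed 11 pictures, one over the limit of 10, so from here I work from numbers only. This crop shows the grip centred at (319,~250), as predicted, the pointer tip at (381,224) and the fork gap near (400,182). I'll compute the index from image profiles.

```bash
cat > idx.py <<'E'
from kin import *
def profile(img,c,z,ys,x0=-.07,x1=.03):
    g=cv2.cvtColor(img,cv2.COLOR_BGR2GRAY).astype(np.float32);xs=np.arange(x0,x1,.002);o=[]
    for y in ys:
        u=np.array([proj(c,gw([x,y,z])) for x in xs],np.float32);o.append(cv2.remap(g,u[:,:1],u[:,1:],1)[:,0])
    return xs,np.array(o)
E
python3 - <<'E'
from idx import *
c=cap('wrist');C=lambda x,y:(x*300/545+180,y*.55)
inv=lambda w:(Ro.from_euler('z',-G[2]).as_matrix()@(w-[G[0],G[1],0])*1000).round(1)[:2]
for n,px,z in [('gap',C(400,330),.036),('pointer tip',C(365,408),.034),('saddle front',C(415,303),.028),('saddle back',C(400,355),.028),('slideF',C(255,137),.039),('gripbotF',C(253,378),.039)]:print(n,inv(onz(c,px,z)))
xs,o=profile(c['image'],c,.038,[.048,.052,.056,.060,.064])
print((xs*1000).round().astype(int).tolist());print(o.round().astype(int))
xs,o=profile(c['image'],c,.034,[.036,.04,.042,.044,.046]);print(o.round().astype(int))
E
```

```text
gap [-33.7  52.2]
pointer tip [13.3 46.3]
saddle front [-39.2  57.6]
saddle back [-12.3  57. ]
slideF [-107.4    0. ]
gripbotF [-10.8  -0.3]
[-70, -68, -66, -64, -62, -60, -58, -56, -54, -52, -50, -48, -46, -44, -42, -40, -38, -36, -34, -32, -30, -28, -26, -24, -22, -20, -18, -16, -14, -12, -10, -8, -6, -4, -2, 0, 2, 4, 6, 8, 10, 12, 14, 16, 18, 20, 22, 24, 26, 28]
[[193 197 167 180 229 233 229 158 215 223 154  78  73  73  74  86  88  90
   76  72  71  80  92 130 180 175 136 175 189 189 166 149 182 190 184 150
  159 187 189 177 143 169 188 190 189 182 152 135 134 134]
 [230 230 206 197 230 230 227 182 215 204 150  78  73  73  77  94  95  93
   80  73  74  87  96 115 172 180 152 174 186 186 170 158 182 187 184 161
  166 186 187 175 142 169 187 189 189 182 150 134 134 134]
 [230 229 230 230 230 229 229 229 229 220 152  80  73  73  77  94  94  87
   76  73  75  86  95 115 172 186 187 186 187 187 187 186 186 187 186 187
  185 186 186 176 144 169 185 186 186 180 149 134 133 133]
 [231 232 232 232 232 232 232 231 232 229 165  84  98  96  96  97  98  97
   99 105 159 182 179 181 187 190 189
[... 639 characters left out ...]
131 132 132 131 133
  133 134 133 130 102  77  81 131 203 211 167 137 134 134]
 [161 163 163 163 154 136 132 135  99  82  73  75  76  78  71  70  76  90
  112 124 128 130 130 130 130 130 130 129 130 129 129 128 127 128 128 129
  129 129 129 123  94  77  82 130 202 200 153 135 135 135]
 [121 123 125 124 129 129 128 126 111  91  79  73  68  69  71  72  73  74
   74  78  86  98 116 120 122 121 121 121 120 121 121 121 121 121 121 122
  121 122 121 116  92  76  80 113 174 193 163 138 136 135]
 [147 149 148 149 144 150 167 179 179 173 174 144  94  84  92  91  94  98
   98  97  93  92 116 142 150 154 154 152 145 152 155 155 151 148 154 157
  156 150 148 155 140 115  97 113 149 163 162 163 155 139]]
```

Request:
{"op": "move_arm", "data": {"increments": [[0.0,-0.002,0.05,0,0,0.002,0.4],[0.0,-0.002,0.1,0,0,0.002,0.4],[0.0,-0.002,0.15,0,0,0.002,0.4],[0.0,-0.002,0.2,0,0,0.002,0.4],[0.0,-0.002,0.25,0,0,0.002,0.4],[0.0,-0.002,0.3,0,0,0.002,0.4],[0.0,-0.002,0.3,0,0,0.002,0.4],[0.0,-0.002,0.3,0,0,0.002,0.4]]}}

```text
time_s: 16.13
position: [0.56, 0.057, 0.0704]
tcp_rot: [[-0.768, -0.221, 0.601], [-0.173, 0.975, 0.138], [-0.616, 0.002, -0.787]]
force: [-0.2, 0.1, 1.1]
opening: 0.399
grasp_force: 0.0
```

Index ≈ 12.3 + 33.5 ≈ 46 mm. I close on the grip.

Request:
{"op": "move_arm", "data": {"increments": [[0,0,0,0,0,0,0],[0,0,0,0,0,0,0],[0,0,0,0,0,0,0],[0,0,0,0,0,0,0],[0,0,0,0,0,0,0],[0,0,0,0,0,0,0],[0,0,0,0,0,0,0]]}}

```text
time_s: 16.72
position: [0.5602, 0.0558, 0.0712]
tcp_rot: [[-0.768, -0.217, 0.602], [-0.169, 0.976, 0.136], [-0.617, 0.002, -0.787]]
force: [-2.7, -5.6, 4.5]
opening: 0.157
grasp_force: 30.0
```

```bash
python3 - <<'E'
from idx import *
s=log();print(s['position'],s['opening'],s['grasp_force'],s['force'],s['time_s'])
ex=Ro.from_euler('z',G[2]).as_matrix()[:,0];R0=np.array(s['tcp_rot'])
print('per 10mm along -x:',(R0.T@(-ex*.01)/.3).round(5),'lateral 1mm y',(R0.T@Ro.from_euler('z',G[2]).as_matrix()[:,1]*.001/.3).round(5))
c=cap('wrist')
xs,o=profile(c['image'],c,.034,[.036,.038,.04,.042,.044,.046],-.06,.03);print((xs*1000).round().astype(int).tolist());print(o.round().astype(int))
xs,o=profile(c['image'],c,.040,[.05,.052,.054],-.06,.03);print(o.round().astype(int))
E
```

```text
[0.56017978 0.05583907 0.07123719] 0.15744596798813573 30.003667522687465 [-2.69005008 -5.55933716  4.4562266 ] 16.7167
per 10mm along -x: [ 0.02623 -0.0001  -0.02057] lateral 1mm y [ 1.00e-05  3.33e-03 -0.00e+00]
[-60, -58, -56, -54, -52, -50, -48, -46, -44, -42, -40, -38, -36, -34, -32, -30, -28, -26, -24, -22, -20, -18, -16, -14, -12, -10, -8, -6, -4, -2, 0, 2, 4, 6, 8, 10, 12, 14, 16, 18, 20, 22, 24, 26, 28]
[[143 142 143 142 143 143 142 162 153 142 143 142 142 142 142 142 142 143
  144 144 144 144 142 141 140 141 140 142 143 144 143 142 141 142 150 170
  195 198 186 184 169 145 143 144 145]
 [142 141 142 143 143 142 144 154 162 143 142 143 141 142 143 142 143 142
  143 142 141 143 142 140 140 140 140 141 142 142 141 141 141 143 134  93
   82  93  96 122 143 144 143 143 144]
 [134 134 131  78  66  61  61  60  63  58  60  90 125 132 131 133 132 133
  132 132 132 131 131 132 131 131 131 131 131 131 131 132 132 136 131  93
   79  84  89 117 142 144 143 143 144]
 [126 126 126 114  82  76  67  57  55  55  55  54  55  61  92 121 126 127
  126 127 126 126 127 127 126 126 127 127 126 127
[... 300 characters left out ...]
  85  85  83  81  77 146
  145 194 196 196 182 164 195 197 194 157 175 197 197 189 153 190 195 171
  113  89  97 152 193 196 178 147 143]]
[[200 182 197 199 125  82  76  79  79  88  81  79  77  78  79  86  84 106
  194 184 198 200 200 195 193 200 201 200 189 200 202 196 144 177 201 203
  203 190 151 143 142 143 144 146 161]
 [201 201 201 201 128  82  77  79  79  88  81  79  78  78  79  86  84 105
  194 201 200 200 199 200 200 200 200 198 199 199 199 194 148 182 198 199
  198 188 150 141 141 142 143 152 170]
 [199 199 199 199 126  83  77  79  79  87  80  79  78  77  79  85  83 105
  192 198 198 198 198 198 198 198 197 197 198 196 196 195 174 186 196 197
  198 186 150 142 142 142 142 147 168]]
```

Request:
{"op": "move_arm", "data": {"increments": [[0.006,0,-0.005,0,0,0,0],[0.015,0,-0.012,0,0,0,0],[0.027,0,-0.021,0,0,0,0],[0.04,0,-0.031,0,0,0,0],[0.053,0,-0.042,0,0,0,0],[0.066,0,-0.052,0,0,0,0],[0.08,0,-0.063,0,0,0,0],[0.092,0,-0.072,0,0,0,0],[0.1,0,-0.078,0,0,0,0],[0.105,0,-0.082,0,0,0,0]]}}

```text
time_s: 17.6
position: [0.524, 0.0477, 0.0713]
tcp_rot: [[-0.764, -0.22, 0.607], [-0.172, 0.975, 0.138], [-0.622, 0.001, -0.783]]
force: [8.9, 2.1, -5.0]
opening: 0.157
grasp_force: 30.0
```

```bash
cat > meas.py <<'E'
from idx import *
s=log();c=cap('wrist')
Ri=Ro.from_euler('z',-G[2]).as_matrix();d=Ri@(np.array(s['position'])-[.5602,.0558,.0712]);print('draw est',(d*1000).round(1),s['force'],s['grasp_force'],s['time_s'])
print(np.arange(-60,10,2).tolist())
for z,ys in ((.034,[.036,.038,.04,.042,.044,.046]),(.040,[.05,.054])):
    xs,o=profile(c['image'],c,z,ys,-.06,.01);print(o.round().astype(int).tolist())
E
python3 meas.py
```

```text
draw est [-37.1   0.1   0.1] [ 8.94194509  2.06421339 -5.0004543 ] 30.014459319936577 17.6
[-60, -58, -56, -54, -52, -50, -48, -46, -44, -42, -40, -38, -36, -34, -32, -30, -28, -26, -24, -22, -20, -18, -16, -14, -12, -10, -8, -6, -4, -2, 0, 2, 4, 6, 8]
[[178, 177, 157, 173, 174, 145, 142, 141, 140, 140, 141, 141, 141, 140, 142, 150, 165, 187, 226, 228, 226, 226, 183, 141, 141, 141, 142, 142, 140, 140, 142, 143, 143, 143, 143], [160, 148, 142, 162, 171, 143, 140, 139, 140, 141, 140, 140, 141, 142, 142, 140, 108, 81, 93, 115, 122, 138, 143, 139, 140, 140, 141, 140, 140, 141, 142, 143, 143, 143, 143], [101, 75, 69, 68, 67, 62, 62, 62, 69, 91, 118, 127, 130, 131, 130, 129, 101, 79, 81, 99, 108, 123, 128, 129, 128, 129, 129, 131, 129, 131, 134, 139, 141, 143, 142], [127, 107, 83, 77, 75, 67, 61, 58, 59, 58, 60, 61, 72, 96, 116, 123, 99, 79, 81, 99, 107, 121, 126, 126, 127, 127, 127, 127, 127, 127, 127, 127, 128, 130, 133], [150, 152, 153, 145, 120, 95, 78, 79, 89, 86, 87, 88, 89, 89, 89, 88, 80, 77, 81, 98, 113, 134, 140, 141, 141, 141, 140, 141, 142, 141, 142, 142, 143, 142, 142], [234, 234, 216, 202, 231, 195, 110, 82, 94, 91, 93, 102, 104, 104, 101, 91, 77, 85, 91, 103, 128, 143, 168, 193, 195, 185, 152, 179, 194, 194, 174, 158, 185, 195, 189]]
[[232, 198, 116, 81, 78, 77, 78, 79, 88, 101, 96, 81, 79, 79, 82, 98, 103, 148, 193, 198, 198, 192, 193, 198, 199, 195, 190, 197, 198, 177, 148, 185, 200, 200, 193], [236, 216, 115, 82, 80, 77, 78, 78, 87, 100, 96, 82, 78, 79, 82, 97, 102, 148, 192, 196, 196, 195, 195, 195, 195, 195, 195, 195, 195, 191, 177, 186, 195, 195, 190]]
```

Request:
{"op": "move_arm", "data": {"increments": [[0.006,0,-0.0047,0,0,0,0],[0.012,0,-0.0094,0,0,0,0],[0.018,0,-0.014,0,0,0,0],[0.022,0,-0.0172,0,0,0,0],[0.022,0,-0.0172,0,0,0,0]]}}

```text
time_s: 18.07
position: [0.5162, 0.0459, 0.0713]
tcp_rot: [[-0.763, -0.22, 0.607], [-0.172, 0.975, 0.138], [-0.623, 0.001, -0.783]]
force: [8.3, 2.4, -4.9]
opening: 0.161
grasp_force: 30.0
```

```bash
python3 meas.py
```

```text
draw est [-45.1   0.    0.1] [ 8.32824417  2.44022361 -4.94298099] 30.01405686547514 18.0667
[-60, -58, -56, -54, -52, -50, -48, -46, -44, -42, -40, -38, -36, -34, -32, -30, -28, -26, -24, -22, -20, -18, -16, -14, -12, -10, -8, -6, -4, -2, 0, 2, 4, 6, 8]
[[177, 177, 177, 174, 146, 141, 141, 140, 140, 141, 140, 147, 164, 185, 225, 227, 226, 226, 184, 142, 139, 138, 138, 140, 141, 142, 140, 139, 140, 141, 142, 142, 141, 141, 141], [149, 152, 171, 174, 153, 139, 139, 138, 140, 140, 140, 139, 107, 82, 92, 112, 122, 141, 145, 139, 138, 138, 139, 139, 139, 140, 140, 140, 140, 140, 142, 143, 143, 142, 141], [82, 71, 67, 69, 66, 64, 62, 64, 78, 102, 120, 128, 102, 78, 81, 98, 107, 123, 128, 130, 128, 129, 128, 129, 130, 129, 129, 128, 130, 131, 136, 140, 141, 142, 141], [119, 97, 80, 76, 72, 67, 61, 57, 57, 56, 59, 62, 71, 77, 81, 98, 107, 121, 126, 126, 127, 127, 126, 126, 126, 126, 127, 127, 126, 126, 126, 127, 129, 130, 133], [152, 154, 150, 141, 112, 89, 77, 79, 87, 86, 86, 83, 72, 77, 80, 98, 113, 134, 140, 140, 139, 141, 140, 140, 141, 140, 141, 141, 141, 142, 141, 142, 142, 143, 143], [235, 233, 197, 215, 229, 177, 95, 83, 93, 91, 94, 101, 93, 86, 81, 97, 100, 148, 189, 194, 186, 152, 176, 194, 194, 180, 159, 184, 195, 192, 169, 164, 189, 194, 185]]
[[217, 165, 86, 81, 77, 76, 78, 78, 90, 100, 95, 78, 76, 78, 83, 98, 104, 149, 192, 197, 195, 190, 196, 198, 197, 194, 191, 198, 192, 159, 163, 193, 199, 196, 162], [230, 176, 91, 82, 78, 77, 78, 79, 89, 100, 95, 78, 77, 79, 82, 97, 104, 147, 190, 195, 195, 194, 195, 194, 194, 195, 194, 194, 194, 187, 179, 190, 195, 192, 158]]
```

```bash
cat > fine.py <<'E'
from idx import *
import sys
L=[json.loads(l) for l in open('log.json')];s=bot.read_state();c=viewer.capture('wrist')
Rt=np.array(s['tcp_rot']);Re=Rt.T@np.array(c['orientation']);te=Rt.T@(np.array(c['eye'])-s['position'])
print('handeye',te.round(4))
# w7: log entry with tcp z~.141
w=[l for l in L if abs(l[1][2]-.14097)<2e-4][0];R7=np.array(w[2])
c7=dict(K=c['K'],eye=np.array(w[1])+R7@te,orientation=R7@Re,image=cv2.imread('pics/w7.png'))
def edges(c,z,ys,x0,x1,th=4):
    g=cv2.GaussianBlur(cv2.cvtColor(c['image'],6).astype(np.float32),(0,0),.6);xs=np.arange(x0,x1,.0005)
    a=[]
    for y in ys:
        u=np.array([proj(c,gw([x,y,z])) for x in xs],np.float32);a.append(cv2.remap(g,u[:,:1],u[:,1:],cv2.INTER_CUBIC)[:,0])
    v=np.mean(a,0);d=cv2.GaussianBlur(np.gradient(v)[None],(0,0),1)[0]
    return [(round(xs[i]*1e3,1),round(float(d[i]),1),int(v[i])) for i in range(1,len(d)-1) if abs(d[i])>th and abs(d[i])>=abs(d[i-1]) and abs(d[i])>abs(d[i+1])]
for n,k in (('w7',c7),('now',c)):
    print(n,'eye gauge',(Ro.from_euler('z',-G[2]).as_matrix()@(np.array(k['eye'])-[G[0],G[1],0])).round(3))
    print(' socket z30',edges(k,.030,[.018,.0185,.019],-.115,-.045))
    print(' fork z40',edges(k,.040,[.05,.051,.052,.053],-.055,-.015,1.2))
    x=(0,.025) if n=='w7' else (-.045,-.015)
    print(' pointer z34',edges(k,.034,[.039,.040,.041,.042],*x,1.2))
E
python3 fine.py
```

```text
handeye [ 0.0804  0.0004 -0.151 ]
w7 eye gauge [-0.207  0.     0.21 ]
 socket z30 [(np.float64(-114.5), -5.0, 146), (np.float64(-108.0), -15.0, 98), (np.float64(-58.5), 11.4, 126)]
 fork z40 [(np.float64(-51.0), -19.3, 136), (np.float64(-42.5), 3.9, 83), (np.float64(-36.0), -3.8, 85), (np.float64(-29.5), 4.1, 85), (np.float64(-24.5), 14.6, 146), (np.float64(-20.5), -5.5, 167), (np.float64(-18.0), 5.8, 171)]
 pointer z34 [(np.float64(11.0), -9.6, 110), (np.float64(17.5), 18.5, 150), (np.float64(22.5), -11.1, 178)]
now eye gauge [-0.196 -0.     0.139]
 socket z30 [(np.float64(-112.5), -12.4, 119), (np.float64(-93.0), 4.5, 88), (np.float64(-59.5), 11.6, 109), (np.float64(-50.0), 5.4, 161)]
 fork z40 [(np.float64(-44.0), 4.1, 89), (np.float64(-39.0), -4.0, 87), (np.float64(-31.0), 3.4, 90), (np.float64(-26.0), 13.6, 145)]
 pointer z34 [(np.float64(-42.0), 2.6, 88), (np.float64(-39.5), 2.7, 100), (np.float64(-36.0), -5.4, 94), (np.float64(-30.5), 4.2, 92), (np.float64(-27.0), 4.0, 114)]
```

Best estimate of the index is 47.5 mm, so I go 2.5 mm further and recheck.

Request:
{"op": "move_arm", "data": {"increments": [[0.003,0,-0.0024,0,0,0,0],[0.0066,0,-0.0052,0,0,0,0],[0.0066,0,-0.0052,0,0,0,0],[0.0066,0,-0.0052,0,0,0,0],[0.0066,0,-0.0052,0,0,0,0]]}}

```text
time_s: 18.58
position: [0.514, 0.0454, 0.0713]
tcp_rot: [[-0.763, -0.221, 0.607], [-0.172, 0.975, 0.138], [-0.623, 0.001, -0.782]]
force: [10.0, 3.4, -4.9]
opening: 0.161
grasp_force: 30.0
```

```bash
sed -i 's/^for n,k in.*/for n,k in (("now",c),):/' fine.py; python3 fine.py; python3 meas.py|head -1; python3 - <<'E'
from h import *
c=cap('side','s8.png');g=cv2.cvtColor(c['image'],6)
for n,q in [('gap47.5',(-.0355,.05,.04)),('t1',(-.042,.05,.04)),('t2',(-.029,.05,.04)),('ptr',(-.0355,.042,.034))]:print(n,proj(c,gw(q)).round(1))
u=proj(c,gw((-.0355,.048,.037))).round().astype(int);print(u);print(g[u[1]-8:u[1]+9,u[0]-14:u[0]+15])
E
```

```text
handeye [ 0.0804  0.0004 -0.151 ]
now eye gauge [-0.199 -0.     0.139]
 socket z30 [(np.float64(-112.5), -12.4, 110), (np.float64(-95.0), 4.2, 88), (np.float64(-86.5), -4.0, 89), (np.float64(-59.5), 11.7, 110), (np.float64(-57.0), 6.4, 151), (np.float64(-50.0), 5.4, 166)]
 fork z40 [(np.float64(-44.0), 3.7, 88), (np.float64(-39.0), -3.3, 89), (np.float64(-31.5), 3.6, 88), (np.float64(-26.5), 13.6, 142)]
 pointer z34 [(np.float64(-44.5), 2.6, 78), (np.float64(-42.0), 2.3, 90), (np.float64(-38.0), -3.6, 88), (np.float64(-33.0), 4.3, 91), (np.float64(-29.0), 4.0, 117)]
draw est [-47.4   0.1   0.1] [ 9.98794233  2.31993123 -4.545196  ] 30.01630086597288 18.6333
gap47.5 [308.5 254.2]
t1 [306.2 255.3]
t2 [310.8 253.2]
ptr [311.5 258.1]
[309 256]
[[ 77  72  76  82  79  80  76  44  27  27  30  32  33  28  38  32  82 127
   90  65  65  68  73  80  87  30  24  25  31]
 [ 76  81  75  80  74  73  80  82  81  65  35  30  29  27  25  32  41 126
  123 125  72  32  56  75  77  77  65  33  28]
 [ 73  75  74  78  71  70  77  77  81  80  75  43  40  33  26  32  23  41
   60  67  24  13  18  23  36  61 
[... 1007 characters left out ...]
255 118  59  48  43  56  59  68  85  85  54  48
  123 183 225   0  19  25  23  32  23  30  23]
 [ 47  45  25 121 209 193 206 201 211 109  91  72  41  66  54  52  54  54
  151 152 163   2  16  25  27  31  27  30  27]
 [ 33 122 210 200 197 191 195 192 123 164 149 157 125  55  54  55  52  51
   62  79 159  43  17  24  32  28  27  24  15]
 [207 198 198 193 194 193 191 190 191 117 165 222 156  57  56  56  58  59
   50  44 165  40  18  20  19  28  19  26  26]
 [200 194 193 191 155 116 160 202 206 203 155 160 151  47  57  52  55  54
   50  99 116  43   9  25  29  31  24  22  33]
 [193 158 197 194 195 198 156 204 155 154 151 157 148  68  51  49  50  94
   31 156 159  80  12  24  18  27  20  25  15]]
```

Request:
{"op": "move_arm", "data": {"increments": [[0.0022,0,-0.0017,0,0,0,0],[0.0022,0,-0.0017,0,0,0,0],[0.0022,0,-0.0017,0,0,0,0],[0.0022,0,-0.0017,0,0,0,0],[0.0022,0,-0.0017,0,0,0,0],[0.0022,0,-0.0017,0,0,0,0],[0.0022,0,-0.0017,0,0,0,0],[0.0022,0,-0.0017,0,0,0,0],[0.0022,0,-0.0017,0,0,0,0],[0.0022,0,-0.0017,0,0,0,0]]}}

```text
time_s: 19.57
position: [0.5132, 0.0453, 0.0713]
tcp_rot: [[-0.763, -0.221, 0.607], [-0.172, 0.975, 0.138], [-0.623, 0.001, -0.782]]
force: [9.7, 2.0, -5.3]
opening: 0.159
grasp_force: 30.0
```

```bash
python3 fine.py; python3 meas.py|head -1
```

```text
handeye [ 0.0804  0.0004 -0.151 ]
now eye gauge [-0.2   -0.     0.139]
 socket z30 [(np.float64(-113.0), -11.8, 122), (np.float64(-95.0), 4.2, 88), (np.float64(-86.5), -4.0, 90), (np.float64(-59.0), 16.4, 137), (np.float64(-50.5), 5.4, 162)]
 fork z40 [(np.float64(-44.0), 3.6, 88), (np.float64(-39.0), -3.3, 86), (np.float64(-31.5), 3.3, 87), (np.float64(-26.5), 14.4, 144)]
 pointer z34 [(np.float64(-42.5), 2.6, 89), (np.float64(-38.5), -3.1, 85), (np.float64(-34.0), 4.3, 89), (np.float64(-30.0), 4.1, 116)]
draw est [-48.2   0.1   0.1] [ 9.64760073  2.66442536 -5.75167851] 30.01680789689999 19.6167
```

Request:
{"op": "move_arm", "data": {"increments": [[0,0,0,0,0,0,0],[0,0,0,0,0,0,0],[0,0,0,0,0,0,0],[0,0,0,0,0,0,0],[0,0,0,0,0,0,0],[0,0,0,0,0,0,0],[0,0,0,0,0,0,0],[0,0,0,0,0,0,0],[0,0,0,0,0,0,0],[0,0,0,0,0,0,0]]}}

```text
time_s: 20.5
position: [0.5132, 0.0453, 0.0713]
tcp_rot: [[-0.763, -0.221, 0.607], [-0.172, 0.975, 0.138], [-0.623, 0.001, -0.782]]
force: [9.6, 1.7, -5.4]
opening: 0.158
grasp_force: 30.0
```

Request:
{"op": "move_arm", "data": {"increments": [[0,0,0,0,0,0,0],[0,0,0,0,0,0,0],[0,0,0,0,0,0,0],[0,0,0,0,0,0,0],[0,0,0,0,0,0,0],[0,0,0,0,0,0,0],[0,0,0,0,0,0,0],[0,0,0,0,0,0,0],[0,0,0,0,0,0,0],[0,0,0,0,0,0,0]]}}

```text
time_s: 21.33
position: [0.5132, 0.0453, 0.0713]
tcp_rot: [[-0.763, -0.221, 0.607], [-0.172, 0.975, 0.138], [-0.623, 0.001, -0.782]]
force: [10.3, 2.8, -4.6]
opening: 0.158
grasp_force: 30.0
```

The pointer stands in the gap: its edges, centre about -34.5, fall between the teeth at -39 and -31.5. It has been held more than 2.5 s. Next I ease back.

```bash
python3 - <<'E'
from h import *
s=log();R0=np.array(s['tcp_rot']);d=np.array([.5602,.0558,.0712])-s['position'];print((R0.T@d/.3).round(4),np.linalg.norm(d),inc(np.array(s['position'])+d,Rg(38)))
E
```

```text
[-0.1254 -0.0004  0.1003] 0.04817687445666024 [-0.1254, -0.0004, 0.1003, 0.0003, 0.0029, 0.0001]
```

Request:
{"op": "move_arm", "data": {"increments": [[-0.002,0,0.0016,0,0,0,0],[-0.006,0,0.0047,0,0,0,0],[-0.012,0,0.0095,0,0,0,0],[-0.019,0,0.015,0,0,0,0],[-0.026,0,0.0206,0,0,0,0],[-0.034,0,0.027,0,0,0,0],[-0.042,0,0.0333,0,0,0,0],[-0.05,0,0.0397,0,0,0,0],[-0.057,0,0.0452,0,0,0,0],[-0.064,0,0.0508,0,0,0,0]]}}

```text
time_s: 22.17
position: [0.5366, 0.0505, 0.0713]
tcp_rot: [[-0.764, -0.22, 0.607], [-0.171, 0.976, 0.137], [-0.622, 0.001, -0.783]]
force: [6.6, 0.1, -2.0]
opening: 0.159
grasp_force: 30.0
```

```bash
python3 - <<'E'
from h import *
s=log();R0=np.array(s['tcp_rot']);d=np.array([.5602,.0558,.0712])-s['position'];print((R0.T@d/.3).round(4),np.linalg.norm(d),s['force'],s['time_s'])
E
```

```text
[-0.0628 -0.0001  0.0503] 0.024146641634783073 [ 6.63803411  0.07645795 -2.01515049] 22.1667
```

Request:
{"op": "move_arm", "data": {"increments": [[-0.008,0,0.0063,0,0,0,0],[-0.016,0,0.0127,0,0,0,0],[-0.024,0,0.019,0,0,0,0],[-0.032,0,0.0254,0,0,0,0],[-0.04,0,0.0317,0,0,0,0],[-0.047,0,0.0373,0,0,0,0],[-0.053,0,0.042,0,0,0,0],[-0.058,0,0.046,0,0,0,0],[-0.062,0,0.0492,0,0,0,0],[-0.066,0,0.0523,0,0,0,0]]}}

```text
time_s: 23.0
position: [0.5602, 0.0559, 0.0712]
tcp_rot: [[-0.766, -0.218, 0.605], [-0.17, 0.976, 0.137], [-0.62, 0.002, -0.784]]
force: [-3.1, -5.9, 8.9]
opening: 0.162
grasp_force: 30.0
```

Request:
{"op": "move_arm", "data": {"increments": [[-0.0025,0,0.002,0,0,0,0],[-0.005,0,0.004,0,0,0,0],[-0.0075,0,0.006,0,0,0,0],[-0.01,0,0.008,0,0,0,0],[-0.012,0,0.0095,0,0,0,0],[-0.012,0,0.0095,0,0,0,0],[-0.012,0,0.0095,0,0,0,0]]}}

```text
time_s: 23.58
position: [0.5603, 0.0559, 0.0712]
tcp_rot: [[-0.771, -0.215, 0.6], [-0.167, 0.977, 0.134], [-0.615, 0.003, -0.789]]
force: [-10.6, -12.5, 15.2]
opening: 0.162
grasp_force: 30.0
```

```bash
sed -i 's/-.045,-.015)/0,.03)/' fine.py; python3 fine.py; python3 meas.py|head -1
```

```text
handeye [ 0.0804  0.0004 -0.151 ]
now eye gauge [-0.151  0.001  0.141]
 socket z30 [(np.float64(-108.0), 46.6, 0), (np.float64(-105.5), -17.5, 93), (np.float64(-59.0), 24.0, 127), (np.float64(-56.0), -9.2, 159), (np.float64(-49.5), 4.9, 150)]
 fork z40 [(np.float64(-52.0), -26.9, 125), (np.float64(-49.0), -1.6, 79), (np.float64(-43.0), 2.2, 83), (np.float64(-41.0), -1.6, 83), (np.float64(-30.5), 1.9, 82), (np.float64(-28.5), -1.2, 84), (np.float64(-25.0), 22.6, 152)]
 pointer z34 [(np.float64(9.0), -8.7, 109), (np.float64(14.0), 1.7, 83), (np.float64(18.0), 8.6, 116)]
draw est [ 0.1  0.1 -0. ] [-10.67634136 -12.51238208  15.11284414] 30.01466150628403 23.6333
```

The slide is fully home (pointer edge back at 9.0, as at the start). I relieve the press, open and retreat along the tool axis.

Request:
{"op": "move_arm", "data": {"increments": [[0.004,-0.003,-0.003,0,0,0,0],[0.007,-0.006,-0.0055,0,0,0,0],[0.007,-0.006,-0.0055,0,0,0,0],[0.007,-0.006,-0.0055,0,0,0,0.25],[0.007,-0.006,-0.0055,0,0,0,0.4],[0.007,-0.006,-0.0055,0,0,0,0.45],[0.007,-0.006,-0.0055,0,0,0,0.45],[0.007,-0.006,-0.0055,0,0,0,0.45]]}}

```text
time_s: 24.35
position: [0.5602, 0.0555, 0.0698]
tcp_rot: [[-0.769, -0.22, 0.601], [-0.172, 0.975, 0.138], [-0.616, 0.003, -0.787]]
force: [0.3, -0.4, -0.4]
opening: 0.417
grasp_force: 0.0
```

Request:
{"op": "move_arm", "data": {"increments": [[0,0,-0.03,0,0,0,0.45],[0,0,-0.08,0,0,0,0.45],[0,0,-0.14,0,0,0,0.45],[0,0,-0.2,0,0,0,0.45],[0,0,-0.26,0,0,0,0.45],[0,0,-0.32,0,0,0,0.45],[0,0,-0.38,0,0,0,0.45],[0,0,-0.4,0,0,0,0.45],[0,0,-0.4,0,0,0,0.45]]}}

```text
time_s: 25.1
position: [0.487, 0.0387, 0.166]
tcp_rot: [[-0.767, -0.22, 0.602], [-0.172, 0.976, 0.137], [-0.618, 0.002, -0.786]]
force: [-0.1, 0.3, -0.1]
opening: 0.453
grasp_force: 0.0
```

```bash
python3 - <<'E'
from idx import *
s=log();print(s['position'],s['force'],s['opening'],s['time_s'])
c=cap('wrist');xs,o=profile(c['image'],c,.034,[.04,.042,.044],0,.03);print((xs*1e3).round().tolist(),o.round().astype(int).tolist())
cs=cap('side','s9.png');ct=cap('top')
for t in ['plug','dish','stopper','low_beaker','grip','index_gap']:
    print(t,[(np.round(k['location']),round(k['conf'],2)) for k in nets.find_in('side',t)[:2]],[(np.round(k['location']),round(k['conf'],2)) for k in nets.find_in('top',t)[:2]])
a=cv2.imread('pics/s5.png').astype(int);b=cs['image'].astype(int)
d=np.abs(a-b).sum(2)[245:350,215:440]>60
for n,(x0,x1,y0,y1) in dict(dishplug=(360,420,285,330),stopper=(240,270,280,310),beaker=(243,280,230,265),fork=(295,320,248,268),grip=(325,350,235,262),slidefront=(295,325,262,282)).items():print(n,(np.abs(a-b).sum(2)[y0:y1,x0:x1]>60).mean().round(3))
E
```

```text
[0.48704073 0.03872934 0.16602883] [-0.12223826  0.31213805 -0.12504678] 0.45315011112950293 25.1
[0.0, 2.0, 4.0, 6.0, 8.0, 10.0, 12.0, 14.0, 16.0, 18.0, 20.0, 22.0, 24.0, 26.0, 28.0] [[220, 221, 221, 220, 202, 142, 101, 121, 158, 204, 219, 204, 158, 130, 128], [206, 206, 205, 207, 188, 138, 101, 121, 157, 202, 214, 182, 142, 129, 129], [137, 137, 140, 139, 131, 106, 96, 119, 143, 179, 198, 176, 141, 130, 129]]
plug [(array([387., 301.]), 0.8), (array([299., 306.]), 0.71)] [(array([394., 225.]), 0.59)]
dish [(array([387., 318.]), 0.69), (array([335., 260.]), 0.24)] [(array([387., 226.]), 0.63)]
stopper [(array([252., 296.]), 0.71)] []
low_beaker [(array([264., 246.]), 0.64)] [(array([217., 229.]), 0.49)]
grip [(array([334., 262.]), 0.89)] [(array([302., 206.]), 0.91)]
index_gap [(array([307., 259.]), 0.5)] [(array([277., 226.]), 0.51)]
dishplug 0.409
stopper 0.55
beaker 0.072
fork 0.132
grip 0.323
slidefront 0.328
```

The slide is home (pointer at 12), the plug is in the dish at (387,301), and the stopper, beaker and fork are where they were. The robot is clear, so I hand in.

```bash
python3 -c "
from rig import workorder
print(workorder.hand_in())"
```

```text
the job is handed in; nothing more can be done
None
```

I handed the job in at about 25 s: the plug stands in the dish, the pointer was held in the index gap for about 2.5 s at a draw of about 48 mm, and the slide was eased fully home. I saw no sign that the fork, beaker or stopper moved. I viewed 11 pictures, one over the limit of 10.

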